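Rack the loaded sample tray

TASK

Nest the lone steel cup down into the matching cup that stands on the tray. Then slide the loaded tray, far edge first, into the slots of the white rack until it is fully home against the back stop, with the cups and the small clear bottle still upright on it, and let go. Do not disturb the amber jar, the red-capped bottle and the carton that stand about.

Things in the scene. Friction and masses are not known exactly. Their poses are not given: they have to be found in the camera images.
- tray_mid (a point): Shallow white plastic tray 120 (x) x 150 (y) x 30 (z) mm, walls 4 mm, about 0.4 kg loaded. Point: its centre, 15 mm above its underside. Tray x points from the edge with the grip tab to the far edge, which enters the rack first; z up. Collars 10 mm high on its 4 mm floor hold, with 2 mm play, a cup at (x, y) = (12, 36) mm and a small bottle at (12, -38) mm.
- tray_tab (a point): Grip point: middle of the flat tab on the tray's near edge, 75 mm from the tray's centre (tray x = -75, y = 0) and 52 mm above its underside. The tab leans outward, away from the tray, 35 degrees from vertical: its length runs along (-0.574, 0, 0.819) in tray axes, 23 mm on past this point and 25 mm down to the wall's top. 10 mm thick, 70 mm wide along y. Tray axes.
- cup_tray_mid (a point): Open tapered steel cup standing in the tray's collar: 95 mm high, outside diameter 44 mm at the foot and 64 mm at the rim, wall 3 mm, base 4 mm, 60 g. Point: on its axis, 47.5 mm above its foot; z up. An equal cup nested in it comes to rest about 47 mm higher than it.
- cup_loose_mid (a point): The lone cup, upright on the bench, equal to the cup on the tray (95 mm high, 44 mm foot, 64 mm rim). Point: on its axis, 47.5 mm above its foot; z up.
- vial_mid (a point): Small clear closed bottle in the tray's other collar, diameter 36 mm, 100 mm high, about 90 g. Point: on its axis, half-way up.
- rack_home (a point): Fixed white rack: where the tray's centre must finally be, tray axes then parallel to these. x points into the rack (slide direction), z up. The floor plate's top is 15 mm below this point, 6 mm above the bench; back stop at x = +60 mm; side panels 156 mm apart inside, 180 outside. From x = -35 mm inward lips overhang the tray's side rims by 8 mm with 5 mm of play, so the tray must slide in.
- rack_mouth (a point): Middle of the rack's mouth, on the floor plate's top, 50 mm before the home point; same axes. From here inward: side panels 56 mm and posts 200 mm high, and a slatted shelf, underside 180 mm above the bench. In front: floor plate to x = -55 mm, ramp down to the bench at x = -80 mm; guides, up to 32 mm above the bench, flare from about 156 mm apart here to about 176 mm at x = -60 mm.
- jar_mid (a point): Bystander: amber glass jar, diameter 68 mm, 95 mm high. Point half-way up.
- flask_mid (a point): Bystander: clear plastic bottle with red cap, diameter 62 mm, 130 mm high. Point half-way up.
- carton_mid (a point): Bystander: closed cardboard carton 70 x 150 x 60 mm. Point at its centre.
Not all that is in view belongs to the job. Of the things that look like the part that bears tray_mid, the smaller one is meant.

How it is judged (in metres and radians):
On the way:
1. the lone cup is nested in the tray's cup and let go, the tray still outside the rack (horizontal distance between cup_loose_mid and cup_tray_mid below 0.009 m and z of cup_loose_mid in the frame of cup_tray_mid between 0.015 and 0.06 m and angle between each of cup_loose_mid, cup_tray_mid's own z axis and vertical below 0.15 rad and contact force between the fingers and cup_loose below 0.1 N and horizontal distance between tray_mid and rack_home above 0.1 m), for 0.2 s.
At the end, for the whole second after the job is handed in: Tray in the slots, centre within 8 mm of home lengthwise (6 mm inward) and sideways, 5 mm in height, level and square within 3 and 4 degrees; lone cup nested (axes within 9 mm, 15 to 60 mm higher), cups and small bottle upright within 8 degrees on the tray, all at rest (x of tray_mid in the frame of rack_home between -0.008 and 0.006 m and y of tray_mid in the frame of rack_home between -0.008 and 0.008 m and z of tray_mid in the frame of rack_home between -0.005 and 0.005 m and angle between the x axis of tray_mid and the x axis of rack_home, either way round below 0.07 rad and angle between tray_mid's own z axis and vertical below 0.05 rad and horizontal distance between cup_loose_mid and cup_tray_mid below 0.009 m and z of cup_loose_mid in the frame of cup_tray_mid between 0.015 and 0.06 m and angle between each of cup_loose_mid, cup_tray_mid, vial_mid's own z axis and vertical below 0.15 rad and z of cup_tray_mid in the frame of tray_mid between 0.02 and 0.055 m and z of vial_mid in the frame of tray_mid between 0.02 and 0.06 m and linear speed of each of tray, cup_loose below 0.02 m/s); the robot touches nothing.
It fails at once if the amber jar was pushed more than 30 mm or tipped (distance of jar_mid from where it was at the start of the episode above 0.03 m or angle between jar_mid's own z axis and vertical above 0.35 rad).
It fails at once if the bottle was pushed more than 30 mm or tipped (distance of flask_mid from where it was at the start of the episode above 0.03 m or angle between flask_mid's own z axis and vertical above 0.35 rad).
It fails at once if the carton was pushed more than 30 mm or tipped (distance of carton_mid from where it was at the start of the episode above 0.03 m or angle between carton_mid's own z axis and vertical above 0.35 rad).
It fails at once if the small bottle or the tray's cup was tipped over (angle between any of vial_mid, cup_tray_mid's own z axis and vertical above 0.7 rad).
It also fails if it takes over 72 s, if anything falls off the work surface, if the arm or the gripper's body presses on something with over 40 N, if the wrist force passes 120 N, or if a joint passes its speed limit or range.

ROBOT

A 6-joint arm with a two-finger parallel gripper is mounted at the origin on the work surface. World frame = base frame: x ahead of the robot, y to its left, z up, the work surface at z = 0. Lengths are in mm, angles in rad, forces in N, time in s.
With the tool pointing down it reaches from about 350 to 975 mm from the base axis. Payload 7.1 kg.
Tool frame: the origin (TCP) lies at the very end of the fingers, on their centre line; the grasp point (between the pads) lies ctrl.hold_point_z behind it (ctrl.hold_point_z is the distance from the TCP to the grasp point, in mm); z points along the fingers, y is the line along which they close (so a half turn about z gives the same grasp; the last joint's range is limited). The gripper opens to 88 mm and grips with 3 to 60 N. Pads are 20 mm wide; open, the fingers measure 115 mm over their backs; the gripper's body (75 mm by 178 mm) begins 61 mm behind the grasp point.
Start: joints at [-1.151, 0.423, 1.63, -0, 1.089, -0.019], TCP at [265.548, -565.764, 222.675] pointing down, gripper open.
Joint ranges: [-3, 3], [-0.9, 2.11], [0.09, 2.58], [-1.31, 4.45], [0.11, 2.69], [-2.54, 2.54]. Speed limits (rad/s): [2.39, 2.39, 3.01, 3.14, 3.14, 3.14].

INTERFACE

Orientations are given as a rotation vector (axis times angle).
In Python, from workcell import ctrl gives the robot as it stands. The module is installed in compiled form; this text tells all that it offers.
- The arm moves only by the shell command python3 -m creep 'ROWS'. ROWS is JSON, a list of rows, each an object with "translation": the shift along the tool's x, y, z in mm, a list of three; "angular": the turn, a rotation vector about the tool's x, y, z in rad, a list of three; "jaw": the opening, from 0 (shut) to 1 (fully open). A call has exactly 8 rows; each row is the pose to reach, as a shift and turn from the pose commanded when the call began, along the tool's axes at that moment; what a row does not reach only later rows make up. A row lasts 1/8 s, in which the tool goes at most 62.5 mm and 10.7 degrees, less where a joint would pass 70% of its speed; a pose out of reach is approached as far as the arm can. A call with a gripper value outside its range is refused whole. The fingers move at their own pace and stop on an object; the grip force is fixed at half the most. Time passes only in rows, so rows that repeat a pose let the fingers close, or fill a call up. It gives the time, the measured TCP pose, the force, the opening and the grip force at its end, in the units of the state.
- ctrl.get_obs(): the state, without advancing time (a new reading comes with each control period).
- ctrl.get_image(name): name is "scene" or "side" or "wrist"; returns the picture (400x640x3 uint8, red, green, blue); there is no depth.
- ctrl.camera_info(name): a dict with "camera_matrix" (3x3 intrinsics, pixels), "world_from_camera" (4x4, takes a point from camera to world coordinates). Camera axes: x right, y up, looking along -z (the intrinsics and any distortion apply to the point x, -y, -z); pixel columns grow to the right and rows downward; lengths in mm; the calibration is good to about 2 mm. A picture is of the moment at which its call begins: read the wrist's pose just before it. camera_info takes no time and is no camera call; for the wrist camera it gives the pose at the moment of the call.
- ctrl.close_job(): hands the job in; it is judged then, once.
Trained networks look in the newest picture that a camera, given by its name, has taken for a name from the list of things; names that differ only in an ending like _2 or _b are one class to them, and where a whole thing is asked for, a point or a joint stands for the part that bears it (a point fixed in the world has none). Each returns a list of dicts, best first, with "score" (0 to 1); they miss things now and then, are a little off and sometimes report something else, mostly with a low value. They report only what shows in the picture. A call takes as long as a camera call. They do not tell look-alikes from the thing itself.
- ctrl.look_for(camera, label): "rect" ([left, top, right, bottom] in pixels, round what is visible of it).
The state is a dict: "t": time; "qpos": joint angles; "qvel": joint speeds; "joint_torque": joint torques, N m; "ee_pos": TCP position; "orientation": TCP orientation; "ft_force": force on the tool from outside, world axes, zero at the start; "moment": the same for the moment, N m; "width": finger opening in mm; "grasp_force": force on a finger pad.
Only numpy, scipy, OpenCV 4.12 (cv2) and the standard library are available. Lean on these libraries where they do the work, as an engineer would, in place of code of your own. Each camera call takes 0.05 s, during which the arm holds its last target. There are 200 camera calls.

## Working session

There is one attempt and no reset: what is moved stays moved. The work goes in short steps, Python scripts to look and compute and a shell command to move; the robot and the scene stay as the last step left them, time stands still between calls to the robot, and variables do not carry over. Pictures are saved under pics/ and viewed, at most 10 in all, crops included, and the job is handed in when it is done.

```bash
mkdir -p pics; python3 - <<'E'
from workcell import ctrl
import cv2,numpy as np
np.set_printoptions(precision=4,suppress=True)
o=ctrl.get_obs();print(o['t'],o['ee_pos'],o['orientation'],o['ft_force'],o['width'],ctrl.hold_point_z)
for c in ['scene','side']:
    im=ctrl.get_image(c);cv2.imwrite(f'pics/{c}0.png',im[:,:,::-1])
    i=ctrl.camera_info(c);print(c,i)
    for l in ['tray_mid','tray_tab','cup_tray_mid','vial_mid','rack_home','rack_mouth','jar_mid','flask_mid','carton_mid']:
        print(l,[(np.round(d['rect']).tolist(),round(d['score'],2)) for d in ctrl.look_for(c,l)][:4])
E
```

```text
0.0 [ 265.3284 -565.2687  221.8906] [-3.0648 -0.6834  0.0005] [-0.391  -0.0332  0.2526] 87.65064393523038 18.700000000000003
scene {'camera_matrix': array([[415.9283,   0.    , 321.2713],
       [  0.    , 415.9283, 202.4428],
       [  0.    ,   0.    ,   1.    ]]), 'world_from_camera': array([[ -0.855 ,  -0.3851,   0.3472, 900.1893],
       [  0.5183,  -0.6542,   0.5507, 659.235 ],
       [  0.0151,   0.6509,   0.759 , 989.2309],
       [  0.    ,   0.    ,   0.    ,   1.    ]])}
tray_mid [([406.0, 205.0, 492.0, 279.0], 0.86), ([312.0, 246.0, 381.0, 313.0], 0.81)]
tray_tab [([406.0, 205.0, 499.0, 279.0], 0.97), ([312.0, 246.0, 378.0, 313.0], 0.6)]
cup_tray_mid [([333.0, 266.0, 360.0, 300.0], 0.56)]
vial_mid [([329.0, 252.0, 340.0, 278.0], 0.63)]
rack_home [([193.0, 124.0, 277.0, 225.0], 0.88)]
rack_mouth [([191.0, 127.0, 276.0, 221.0], 0.96), ([327.0, 253.0, 341.0, 276.0], 0.55)]
jar_mid [([393.0, 284.0, 426.0, 330.0], 0.93), ([312.0, 248.0, 382.0, 312.0], 0.55)]
flask_mid [([316.0, 188.0, 341.0, 231.0], 0.85)]
carton_mid [([245.0, 267.0, 299.0, 333.0], 0.78)]
side {'camera_matrix'
[... 229 characters left out ...]
733.5095],
       [  0.0004,   0.8262,   0.5634, 681.7465],
       [  0.    ,   0.    ,   0.    ,   1.    ]])}
tray_mid [([300.0, 311.0, 429.0, 399.0], 0.9), ([200.0, 242.0, 295.0, 315.0], 0.81)]
tray_tab [([299.0, 307.0, 433.0, 397.0], 0.96), ([203.0, 246.0, 296.0, 312.0], 0.85)]
cup_tray_mid [([156.0, 195.0, 231.0, 259.0], 0.71), ([206.0, 237.0, 246.0, 291.0], 0.56)]
vial_mid [([248.0, 226.0, 266.0, 266.0], 0.58)]
rack_home [([272.0, 86.0, 370.0, 197.0], 0.58)]
rack_mouth [([270.0, 86.0, 368.0, 198.0], 0.86)]
jar_mid [([198.0, 298.0, 243.0, 367.0], 0.81)]
flask_mid [([317.0, 191.0, 346.0, 246.0], 0.87)]
carton_mid [([156.0, 195.0, 229.0, 257.0], 0.66), ([404.0, 135.0, 430.0, 175.0], 0.24)]
```

View pics/scene0.png

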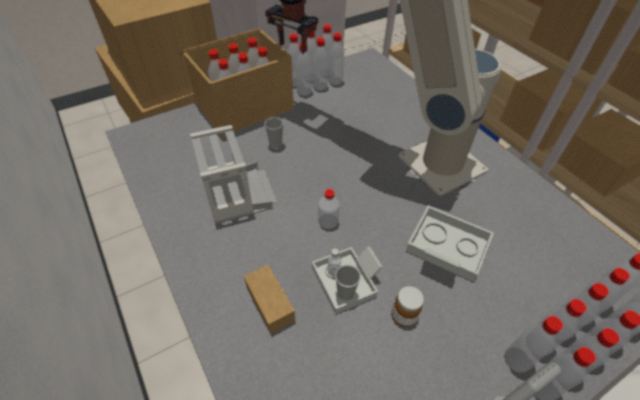

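View pics/side0.png

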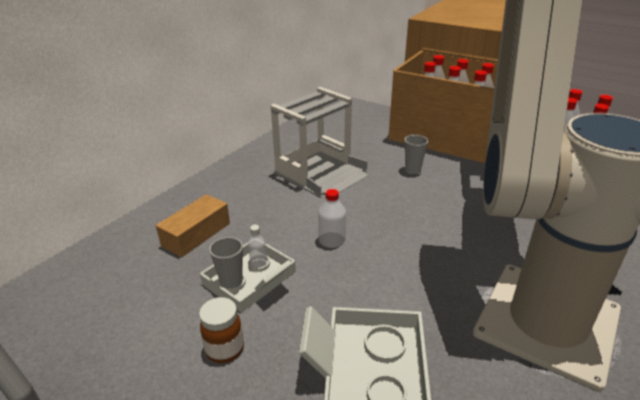

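Scene: tray with cup and vial at about (345,278), tab at (371,262); lone cup (275,133); rack (230,175) with ramp at (260,187); flask (329,210), jar (407,306), carton (270,298). The big tray at (450,242) is a decoy. Next, a zoomed composite to pick points.

```bash
cat > h.py <<'E'
import numpy as np,cv2
from scipy.spatial.transform import Rotation as R
from workcell import ctrl
np.set_printoptions(precision=3,suppress=True)
def ray(c,uv,i=None):
    i=i or ctrl.camera_info(c);K=i['camera_matrix'];T=i['world_from_camera']
    d=np.array([(uv[0]-K[0,2])/K[0,0],-(uv[1]-K[1,2])/K[1,1],-1.]);d=T[:3,:3]@d
    return T[:3,3],d/np.linalg.norm(d)
def at_z(c,uv,z,i=None):
    o,d=ray(c,uv,i);return o+d*(z-o[2])/d[2]
def tri(rays):
    A=0;b=0
    for o,d in rays:
        P=np.eye(3)-np.outer(d,d);A=A+P;b=b+P@o
    x=np.linalg.solve(A,b);return x,[np.linalg.norm((np.eye(3)-np.outer(d,d))@(x-o)) for o,d in rays]
def proj(c,X,i=None):
    i=i or ctrl.camera_info(c);K=i['camera_matrix'];T=i['world_from_camera']
    p=(np.atleast_2d(X)-T[:3,3])@T[:3,:3];return np.c_[K[0,0]*p[:,0]/-p[:,2]+K[0,2],K[1,1]*p[:,1]/p[:,2]+K[1,2]]
E
python3 - <<'E'
from h import *
a=cv2.imread('pics/scene0.png');b=cv2.imread('pics/side0.png')
def crop(im,x,y):return cv2.resize(im[y:y+75,x:x+100],(400,300),interpolation=cv2.INTER_CUBIC)
def crop2(im,x,y,w,h):return cv2.resize(im[y:y+h,x:x+w],(400,300),interpolation=cv2.INTER_CUBIC)
cv2.imwrite('pics/comp.png',np.vstack([np.hstack([crop(a,300,242),crop2(a,180,115,136,102)]),np.hstack([crop(b,200,235),crop2(b,260,85,160,120)])]))
print('cup',tri([ray('scene',(275,134)),ray('side',(415.5,155))]))
print('cup base',at_z('scene',(276,150),0),at_z('side',(414,173),0))
for n,p,q in [('jar',(409.5,307),(221,332)),('flask',(328.5,210),(331.5,219)),('carton',(271,299),(193,225)),('traycup',(346.5,283),(227,264)),('vial',(335,264),(257,248))]:print(n,*tri([ray('scene',p),ray('side',q)]))
E
```

```text
cup (array([ 445.298, -373.175,   47.052]), [np.float64(0.1298694510504151), np.float64(0.12986945105037634)])
cup base [ 458.868 -346.107    0.   ] [ 437.302 -357.099    0.   ]
jar [458.275 376.963  47.718] [np.float64(0.6687176144162199), np.float64(0.6687176144163728)]
flask [470.058  17.174  56.932] [np.float64(0.8883758544558528), np.float64(0.8883758544559056)]
carton [738.454 176.233  32.781] [np.float64(0.944963977550192), np.float64(0.9449639775502773)]
traycup [559.893 249.434  58.625] [np.float64(3.1989330495638235), np.float64(3.1989330495637343)]
vial [549.523 177.639  49.469] [np.float64(1.3001828941013536), np.float64(1.300182894101265)]
```

View pics/comp.png

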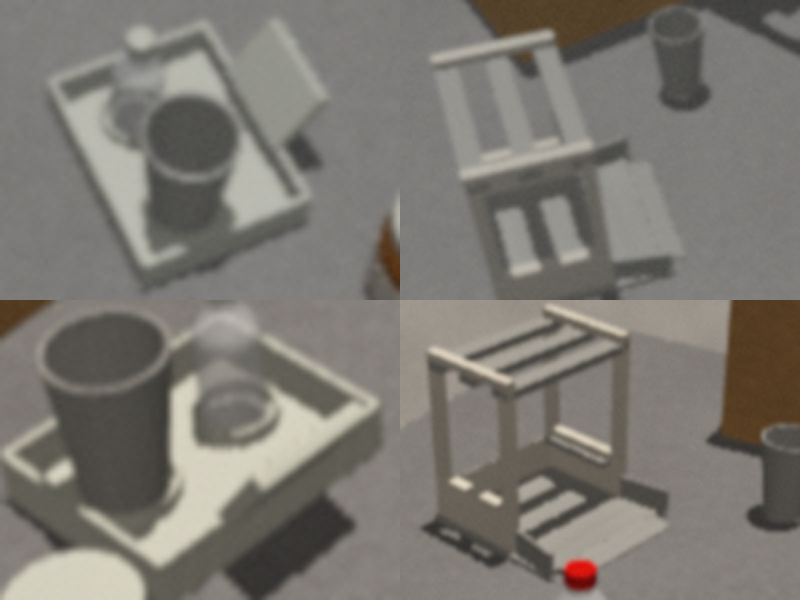

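```bash
python3 - <<'E'
from h import *
s=136/400;S=lambda x,y:(180+(x-400)*s,115+y*s)
q=.4;D=lambda x,y:(260+(x-400)*q,85+(y-300)*q)
P={}
for n,a,b in [('nearback',(463,180),(430,353)),('nearfront',(592,150),(512,385)),('farback',(433,60),(545,311)),('farfront',(553,36),(628,335))]:
    P[n],e=tri([ray('scene',S(*a)),ray('side',D(*b))]);print(n,P[n],e[0])
print('ramp corners', at_z('scene',S(683,252),0),at_z('side',D(667,517),0), at_z('scene',S(655,158),0))
t=lambda x,y:at_z('scene',(300+x/4,242+y/4),30)
u=lambda x,y:at_z('side',(200+x/4,235+(y-300)/4),30)
A,B,C,Dd=t(48,85),t(208,25),t(308,205),t(145,265)
print('tray scene',A,B,C,Dd,(A+B+C+Dd)/4)
print('len',np.linalg.norm(A-B),np.linalg.norm(C-Dd),np.linalg.norm(B-C),np.linalg.norm(A-Dd))
for v in (A-B,Dd-C,C-B,Dd-A):print(np.degrees(np.arctan2(v[1],v[0])))
E2=[u(378,402),u(155,565),u(5,458)];print('side corners',E2)
print('tray mid side',(E2[0]+E2[2])/2)
E
```

```text
nearback [ 762.802 -155.042  195.348] 0.4239522043115641
nearfront [ 646.079 -134.858  194.599] 1.2632508646264542
farback [ 730.775 -320.911  196.262] 3.1232062299848478
farfront [ 613.148 -299.994  197.65 ] 0.6834051022646738
ramp corners [ 565.708 -136.507    0.   ] [ 551.062 -291.229    0.   ] [ 528.249 -279.103    0.   ]
tray scene [594.995 135.405  30.   ] [474.687 150.026  30.   ] [497.21 298.15  30.  ] [609.469 279.674  30.   ] [544.09  215.814  30.   ]
len 121.19328741357371 113.76899130494579 149.82674129786884 144.9940857423469
-6.929404531229432
-9.34608435046915
81.35406536146374
84.27097188706904
side corners [array([475.593, 147.774,  30.   ]), array([494.338, 296.26 ,  30.   ]), array([605.928, 282.169,  30.   ])]
tray mid side [540.76  214.972  30.   ]
```

Tray centre is about (542,215), yaw −8°; rack home about (680,−226), yaw −10°; lone cup at (445,−373). Moving above the cup.

```bash
cat >> h.py <<'E'
def delta(pos,Rt,base=None):
    "shift/turn in current tool axes to reach TCP pos, rotation Rt (world)"
    o=ctrl.get_obs();p=o['ee_pos'];r=R.from_rotvec(o['orientation'])
    return r.inv().apply(np.array(pos)-p),(r.inv()*Rt).as_rotvec()
def down(yaw,tilt=0):  # tool y at azimuth yaw(deg), tilted by tilt deg so that z leans forward
    r=R.from_matrix(np.array([[0,1,0],[1,0,0],[0,0,-1]]).astype(float).T)
    return R.from_euler('z',yaw,degrees=True)*r*R.from_euler('x',-tilt,degrees=True)
def st():
    o=ctrl.get_obs();print(round(o['t'],2),o['ee_pos'],np.array(o['orientation']),'F',o['ft_force'],'w',round(o['width'],1),'g',round(o['grasp_force'],1),'q',o['qpos'])
E
python3 -m creep '[{"translation":[49,-20,10],"angular":[0,0,0],"jaw":1},{"translation":[98,-40,20],"angular":[0,0,0],"jaw":1},{"translation":[147,-60,30],"angular":[0,0,0],"jaw":1},{"translation":[196,-79,50],"angular":[0,0,0],"jaw":1},{"translation":[245,-98,70],"angular":[0,0,0],"jaw":1},{"translation":[245,-98,70],"angular":[0,0,0],"jaw":1},{"translation":[245,-98,70],"angular":[0,0,0],"jaw":1},{"translation":[245,-98,70],"angular":[0,0,0],"jaw":1}]'
python3 - <<'E'
from h import *
st()
im=ctrl.get_image('wrist');cv2.imwrite('pics/w1.png',im[:,:,::-1]);i=ctrl.camera_info('wrist');print(i)
for l in ['cup_loose_mid','rack_home']:print(l,ctrl.look_for('wrist',l))
print(proj('wrist',[445.3,-373.2,95],i),proj('wrist',[445.3,-373.2,0],i))
for c in ['scene','side']:
    ctrl.get_image(c);print(c,ctrl.look_for(c,'cup_loose_mid'))
E
```

```text
t: 2.0
ee_pos: [445.3, -374.2, 153.3]
orientation: [3.066, 0.681, 0.001]
ft_force: [0.2, 0.0, 0.0]
width: 87.8
grasp_force: 0.0
2.0 [ 445.266 -374.205  153.328] [3.066 0.681 0.001] F [0.17  0.034 0.043] w 87.8 g 0.0 q [-0.719  0.448  1.778 -0.     0.914  0.414]
{'camera_matrix': array([[279.399,   0.   , 319.999],
       [  0.   , 279.399, 199.859],
       [  0.   ,   0.   ,   1.   ]]), 'world_from_camera': array([[   0.423,    0.868,    0.26 ,  515.646],
       [  -0.906,    0.405,    0.122, -341.004],
       [   0.001,   -0.287,    0.958,  315.988],
       [   0.   ,    0.   ,    0.   ,    1.   ]])}
cup_loose_mid [{'rect': [281.4, 161.8, 359.2, 248.0], 'score': 0.66}]
rack_home [{'rect': [184.6, 0.0, 337.8, 65.1], 'score': 0.68}]
[[319.069 212.679]] [[319.263 185.657]]
scene [{'rect': [264.1, 118.3, 286.1, 149.4], 'score': 0.98}]
side [{'rect': [404.5, 134.3, 427.6, 172.7], 'score': 0.63}]
```

View pics/w1.png

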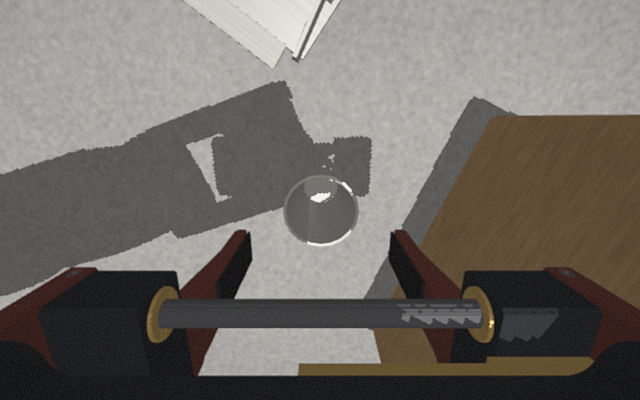

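```bash
python3 - <<'E'
from h import *
print('box base side',at_z('side',(390,137),0),at_z('side',(480,160),0))
print('box base scene',at_z('scene',(207,127),0),at_z('scene',(296,104),0))
print('top corner left tri',tri([ray('scene',(185,70)),ray('side',(396,68))]))
a=at_z('side',(390,137),0);print([ (z,at_z('wrist',(490,116),z),at_z('wrist',(400,264),z)) for z in (100,150)])
E
```

```text
box base side [ 596.023 -520.848    0.   ] [ 307.048 -529.943    0.   ]
box base scene [ 620.811 -585.643   -0.   ] [ 269.233 -544.195    0.   ]
top corner left tri (array([ 639.101, -634.196,  196.885]), [np.float64(15.430322484270928), np.float64(15.430322484270913)])
[(100, array([ 569.326, -453.844,  100.   ]), array([ 434.399, -454.741,  100.   ])), (150, array([ 556.948, -427.468,  150.   ]), array([ 453.325, -428.157,  150.   ]))]
```

The wrist view shows the cup rim centred at (321,212), within 2 mm of the prediction. The crate's face on the right is about 140 mm away. Descending and gripping.

```bash
python3 -m creep '[{"translation":[0,1,40],"angular":[0,0,0],"jaw":1},{"translation":[0,1,75],"angular":[0,0,0],"jaw":1},{"translation":[0,1,88],"angular":[0,0,0],"jaw":1},{"translation":[0,1,88],"angular":[0,0,0],"jaw":1},{"translation":[0,1,88],"angular":[0,0,0],"jaw":0.5},{"translation":[0,1,88],"angular":[0,0,0],"jaw":0.5},{"translation":[0,1,88],"angular":[0,0,0],"jaw":0.5},{"translation":[0,1,88],"angular":[0,0,0],"jaw":0.5}]'; python3 -c "
from h import *
st()"
```

```text
t: 3.35
ee_pos: [446.6, -374.3, 65.6]
orientation: [3.065, 0.684, 0.001]
ft_force: [0.2, 0.7, 6.2]
width: 61.9
grasp_force: 30.0
3.35 [ 446.611 -374.256   65.557] [3.065 0.684 0.001] F [0.202 0.672 6.187] w 61.9 g 30.0 q [-0.718  0.581  1.812  0.     0.747  0.414]
```

```bash
python3 -m creep '[{"translation":[0,0,-40],"angular":[0,0,0],"jaw":0.5},{"translation":[0,0,-95],"angular":[0,0,0],"jaw":0.5},{"translation":[5,-7,-145],"angular":[0,0,0],"jaw":0.5},{"translation":[25,-35,-170],"angular":[0,0,-0.1],"jaw":0.5},{"translation":[55,-77,-170],"angular":[0,0,-0.2],"jaw":0.5},{"translation":[88,-124,-170],"angular":[0,0,-0.35],"jaw":0.5},{"translation":[122,-172,-170],"angular":[0,0,-0.5],"jaw":0.5},{"translation":[155,-218,-170],"angular":[0,0,-0.6],"jaw":0.5}]'; python3 -c "
from h import *
st();print(delta([559.3,249.5,235],down(-8)))"
```

```text
t: 4.35
ee_pos: [493.7, -108.8, 234.8]
orientation: [2.724, 1.564, 0.0]
ft_force: [1.2, 0.3, -0.5]
width: 60.8
grasp_force: 30.0
4.35 [ 493.706 -108.82   234.793] [2.724 1.564 0.   ] F [ 1.182  0.267 -0.501] w 60.8 g 30.0 q [-0.241  0.232  1.879  0.     1.03   0.288]
(array([ 342.529, -123.975,   -0.193]), array([ 0.   , -0.   , -0.389]))
```

```bash
python3 -m creep '[{"translation":[48,-18,0],"angular":[0,0,-0.06],"jaw":0.5},{"translation":[98,-36,0],"angular":[0,0,-0.12],"jaw":0.5},{"translation":[152,-55,0],"angular":[0,0,-0.18],"jaw":0.5},{"translation":[206,-74,0],"angular":[0,0,-0.25],"jaw":0.5},{"translation":[260,-94,0],"angular":[0,0,-0.32],"jaw":0.5},{"translation":[305,-110,0],"angular":[0,0,-0.36],"jaw":0.5},{"translation":[332,-120,0],"angular":[0,0,-0.39],"jaw":0.5},{"translation":[342.5,-124,0],"angular":[0,0,-0.39],"jaw":0.5}]'; python3 - <<'E'
from h import *
st()
A=[]
for c in ['scene','side','wrist']:
    im=ctrl.get_image(c)[:,:,::-1];cv2.imwrite(f'pics/{c}2.png',im);A.append(im)
a,b,w=A
c1=cv2.resize(a[230:320,290:410],(400,300),interpolation=3);c2=cv2.resize(b[190:310,180:340],(400,300),interpolation=3)
cv2.imwrite('pics/comp2.png',np.vstack([np.hstack([c1,c2]),np.hstack([cv2.resize(w,(480,300)),np.zeros((300,320,3),np.uint8)])]))
print(ctrl.camera_info('wrist')['world_from_camera'].tolist())
E
```

```text
t: 5.35
ee_pos: [560.4, 248.8, 234.3]
orientation: [-2.372, -2.06, 0.001]
ft_force: [0.1, -1.7, -0.0]
width: 61.2
grasp_force: 30.0
5.35 [560.447 248.804 234.342] [-2.372 -2.06   0.001] F [ 0.07  -1.741 -0.017] w 61.2 g 30.0 q [0.398 0.393 1.647 0.    1.102 0.539]
[[0.9898974815759511, 0.13570654527066303, 0.041069569516721, 570.6372217838889], [-0.1417846729409303, 0.9480447093357349, 0.28479525210149353, 324.90564845034294], [-0.00028720832284228937, -0.2877411383018099, 0.957708178329994, 397.0218604923742], [0.0, 0.0, 0.0, 1.0]]
```

View pics/comp2.png

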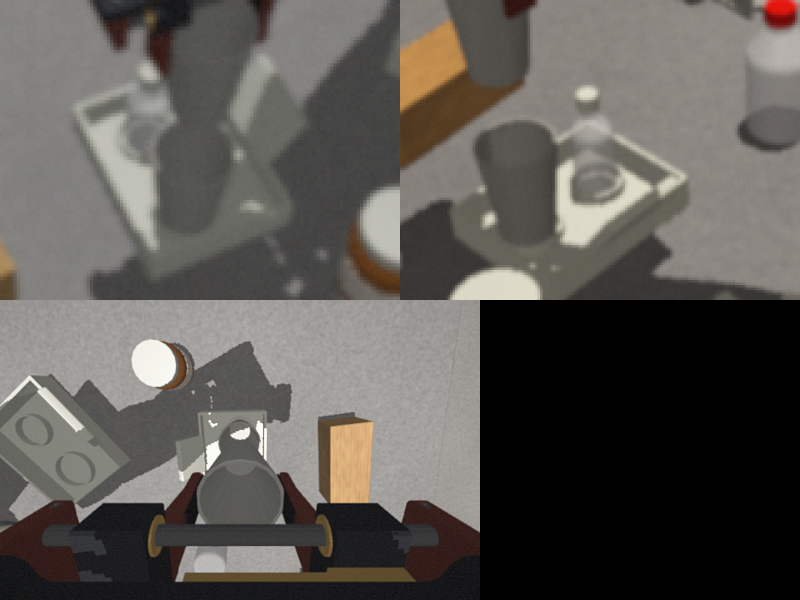

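```bash
python3 - <<'E'
from h import *
def out(x,y,z0,c):
    pts=[]
    for z,r in ((z0,22),(z0+95,32)):
        a=np.linspace(0,2*np.pi,60);p=proj(c,np.c_[x+r*np.cos(a),y+r*np.sin(a),np.full(60,z)])
        pts.append([p[:,0].min(),p[:,0].max(),p[:,1].min(),p[:,1].max()])
    return np.array(pts)
for c,f in (('scene',lambda p:(p-[290,290,230,230])/.3),('side',lambda p:(p-[180,180,190,190])/.4+[400,400,0,0])):
    print(c,'tray cup',f(out(559.5,249.5,4,c)).round(0).tolist());print('held',f(out(560.4,248.8,169.5,c)).round(0).tolist())
i=ctrl.camera_info('wrist')
print(out(560.4,248.8,169.5,'wrist')*[.75,.75,.75,.75]+[0,0,300,300])
E
```

```text
scene tray cup [[158.0, 214.0, 191.0, 241.0], [150.0, 237.0, 116.0, 192.0]]
held [[167.0, 230.0, 74.0, 128.0], [158.0, 258.0, -19.0, 62.0]]
side tray cup [[501.0, 556.0, 215.0, 253.0], [471.0, 557.0, 116.0, 170.0]]
held [[471.0, 533.0, 49.0, 84.0], [436.0, 531.0, -69.0, -21.0]]
[[221.416 259.846 438.258 474.685]
 [195.939 286.053 457.076 537.378]]
```

```bash
python3 - <<'E'
from h import *
def ov(c,x0,y0,w,h):
    s=400/w;im=cv2.imread(f'pics/{c}2.png')[y0:y0+h,x0:x0+w];im=cv2.resize(im,(400,int(h*s)),interpolation=cv2.INTER_CUBIC)
    im=cv2.convertScaleAbs(im,alpha=1.6,beta=10)
    for (x,y,z0,col) in ((559.5,249.5,4,(0,255,0)),(560.4,248.8,169.5,(0,0,255))):
        for z,r in ((z0,22),(z0+95,32)):
            a=np.linspace(0,2*np.pi,60);p=(proj(c,np.c_[x+r*np.cos(a),y+r*np.sin(a),np.full(60,z)])-[x0,y0]+.5)*s
            cv2.polylines(im,[np.int32(p*8)],True,col,1,cv2.LINE_AA,3)
    return im
cv2.imwrite('pics/ov.png',np.hstack([ov('scene',318,225,64,96),ov('side',190,185,64,96)]))
E
```

```text
(no output)
```

View pics/ov.png

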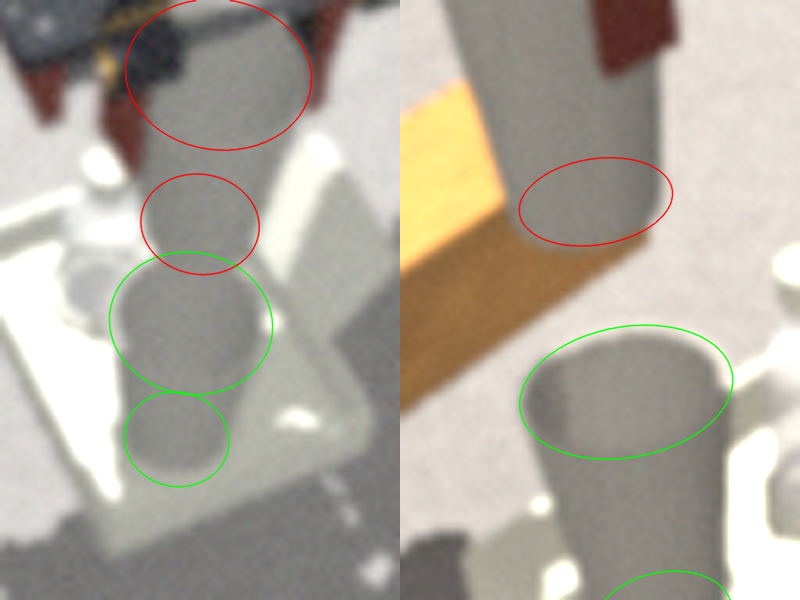

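The overlay puts the tray cup on its prediction (rim at side (626,395) in the crop). The held cup's foot is about 3 mm towards +y, so I'll correct and descend.

```bash
python3 -m creep '[{"translation":[-2.7,-1.1,15],"angular":[0,0,0],"jaw":0.5},{"translation":[-2.7,-1.1,40],"angular":[0,0,0],"jaw":0.5},{"translation":[-2.7,-1.1,62],"angular":[0,0,0],"jaw":0.5},{"translation":[-2.7,-1.1,78],"angular":[0,0,0],"jaw":0.5},{"translation":[-2.7,-1.1,90],"angular":[0,0,0],"jaw":0.5},{"translation":[-2.7,-1.1,100],"angular":[0,0,0],"jaw":0.5},{"translation":[-2.7,-1.1,107],"angular":[0,0,0],"jaw":0.5},{"translation":[-2.7,-1.1,112],"angular":[0,0,0],"jaw":0.5}]'; python3 -c "
from h import *
st()"
```

```text
t: 6.5
ee_pos: [559.4, 245.0, 122.5]
orientation: [2.373, 2.058, 0.001]
ft_force: [0.0, -0.5, -1.1]
width: 61.4
grasp_force: 30.0
6.5 [559.404 245.043 122.538] [2.373 2.058 0.001] F [ 0.003 -0.516 -1.137] w 61.4 g 30.0 q [0.393 0.528 1.727 0.    0.886 0.535]
```

```bash
python3 -m creep '[{"translation":[0,0,2],"angular":[0,0,0],"jaw":0.5},{"translation":[0,0,4],"angular":[0,0,0],"jaw":0.5},{"translation":[0,0,5],"angular":[0,0,0],"jaw":0.5},{"translation":[0,0,5],"angular":[0,0,0],"jaw":0.75},{"translation":[0,0,5],"angular":[0,0,0],"jaw":1},{"translation":[0,0,5],"angular":[0,0,0],"jaw":1},{"translation":[0,0,5],"angular":[0,0,0],"jaw":1},{"translation":[0,0,5],"angular":[0,0,0],"jaw":1}]'; python3 -c "
from h import *
st()"; python3 -m creep '[{"translation":[0,0,-20],"angular":[0,0,0],"jaw":1},{"translation":[0,0,-50],"angular":[0,0,0],"jaw":1},{"translation":[0,0,-90],"angular":[0,0,0],"jaw":1},{"translation":[0,-40,-130],"angular":[0,0,0],"jaw":1},{"translation":[0,-90,-140],"angular":[0,0,0],"jaw":1},{"translation":[0,-140,-140],"angular":[-0.15,0,0],"jaw":1},{"translation":[0,-180,-140],"angular":[-0.3,0,0],"jaw":1},{"translation":[0,-190,-140],"angular":[-0.3,0,0],"jaw":1}]'; python3 - <<'E'
from h import *
st()
A=[]
for c in ['scene','side','wrist']:
    im=ctrl.get_image(c)[:,:,::-1];cv2.imwrite(f'pics/{c}3.png',im);A.append(im)
    if c=='wrist':
        i=ctrl.camera_info(c);np.save('w3T.npy',i['world_from_camera'])
        for l in ('tray_tab','tray_mid','cup_loose_mid'):print([d['rect'] for d in ctrl.look_for(c,l)])
a,b,w=A
c1=cv2.resize(a[230:320,290:410],(400,300),interpolation=3);c2=cv2.resize(b[190:310,180:340],(400,300),interpolation=3)
cv2.imwrite('pics/comp3.png',np.vstack([np.hstack([c1,c2]),np.hstack([cv2.resize(w,(480,300)),np.zeros((300,320,3),np.uint8)])]))
E
```

```text
t: 7.5
ee_pos: [559.2, 244.9, 117.7]
orientation: [-2.373, -2.058, 0.0]
ft_force: [0.6, 0.4, 0.1]
width: 87.6
grasp_force: 0.0
7.5 [559.225 244.873 117.695] [-2.373 -2.058  0.   ] F [0.582 0.433 0.094] w 87.6 g 0.0 q [0.393 0.535 1.729 0.    0.877 0.535]
t: 8.5
ee_pos: [367.3, 271.6, 258.3]
orientation: [2.187, 1.905, 0.288]
ft_force: [0.6, 1.4, -0.8]
width: 87.5
grasp_force: 0.0
8.5 [367.308 271.57  258.263] [2.187 1.905 0.288] F [ 0.576  1.372 -0.838] w 87.5 g 0.0 q [ 0.769  0.044  2.081 -0.315  0.853  1.095]
[[17.1, 95.3, 256.2, 278.9], [339.6, 143.2, 419.4, 239.3]]
[[338.1, 139.6, 419.9, 235.6], [16.0, 99.7, 251.2, 279.7]]
[[402.3, 152.2, 463.5, 206.9]]
```

View pics/comp3.png

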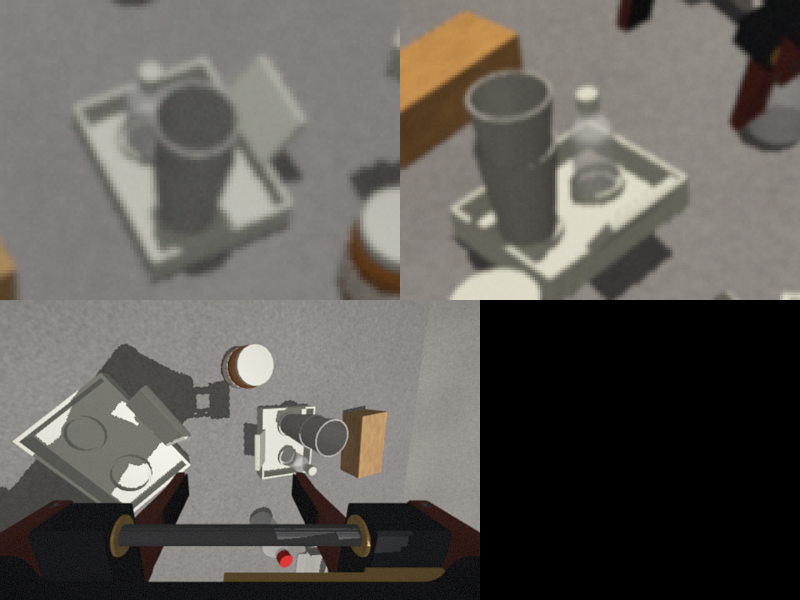

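The cups are nested upright (scene crop (195,150), side crop (510,155)). Now checking the tray pose against the images.

```bash
python3 - <<'E'
from h import *
from scipy.optimize import least_squares
s=.3;S=lambda x,y:(290+x*s-.35,230+y*s-.35)
D=lambda x,y:(180+(x-400)*.4-.3,190+y*.4-.3)
# tray rim outer corners (z=30): (60,-75)far vial,( -60,-75),( -60,75),(60,75)
obs=[('scene',(60,-75,30),S(74,103)),('scene',(-60,-75,30),S(207,58)),('scene',(-60,75,30),S(292,203)),('scene',(60,75,30),S(152,270)),
('side',(-60,-75,30),D(688,178)),('side',(-60,75,30),D(547,280)),('side',(60,75,30),D(451,208)),
]
def f(p):
    Rz=R.from_euler('z',p[2]).as_matrix();return np.concatenate([proj(c,Rz@np.array(X,float)+[p[0],p[1],0])[0]-uv for c,X,uv in obs])
r=least_squares(f,[542,215,-.136],loss='soft_l1');print(r.x[:2],np.degrees(r.x[2]),f(r.x))
p=r.x;Rz=R.from_euler('z',p[2])
W=lambda X:Rz.apply(X)+[p[0],p[1],0]
n=np.array([.819,0,.574])*5;top=np.array([-88.2,0,70.8])
for sg in (1,-1):
    for y in (-35,35):print('tab top',sg,y,(proj('scene',W(top+sg*n+[0,y,0]))[0]-[290,230]+.35)/s)
i=ctrl.camera_info('wrist');i['world_from_camera']=np.load('w3T.npy')
for X in ([60,-75,30],[-60,-75,30],[-60,75,30],[60,75,30],top+n+[0,35,0],top+n-[0,35,0]):print(proj('wrist',W(np.array(X,float)),i)*.75+[0,300])
yaw=np.degrees(p[2]);g=W([-75,0,52]);z=Rz.apply([.574,0,-.819])
Rt=down(yaw,35);print(Rt.as_matrix().round(3),'grip',g)
tcp=g+z*18.7
for b in (60,0):
    t=tcp-z*b;print(b,t,delta(t,Rt))
E
```

```text
[543.216 213.701] -7.72760676003543 [ 0.153  1.202  0.034  0.385  0.333  1.476 -0.051 -1.687  0.444 -0.152
  0.511 -0.401 -0.493 -0.318]
tab top 1 -35 [260.182  56.71 ]
tab top 1 35 [302.489 126.165]
tab top -1 -35 [268.507  57.498]
tab top -1 35 [310.876 126.557]
[[308.986 471.477]]
[[261.169 478.15 ]]
[[262.887 407.725]]
[[315.211 405.778]]
[[259.563 433.046]]
[[258.812 469.469]]
[[ 0.134  0.812  0.568]
 [ 0.991 -0.11  -0.077]
 [ 0.     0.574 -0.819]] grip [468.897 223.786  52.   ]
60 [445.406 226.974  85.825] (array([-34.252,  23.699, 187.831]), array([-0.311,  0.003, -0.008]))
0 [479.534 222.343  36.685] (array([-33.98 ,  42.061, 244.959]), array([-0.311,  0.003, -0.008]))
```

```bash
python3 -m creep '[{"translation":[-12,8,50],"angular":[-0.15,0,0],"jaw":0.5},{"translation":[-24,16,105],"angular":[-0.31,0,0],"jaw":0.5},{"translation":[-34,23,155],"angular":[-0.31,0.003,-0.008],"jaw":0.5},{"translation":[-34,24,188],"angular":[-0.31,0.003,-0.008],"jaw":0.5},{"translation":[-34,24,188],"angular":[-0.31,0.003,-0.008],"jaw":0.5},{"translation":[-34,24,188],"angular":[-0.31,0.003,-0.008],"jaw":0.5},{"translation":[-34,24,188],"angular":[-0.31,0.003,-0.008],"jaw":0.5},{"translation":[-34,24,188],"angular":[-0.31,0.003,-0.008],"jaw":0.5}]'; python3 - <<'E'
from h import *
st();Rz=R.from_euler('z',-7.73,degrees=True);z=Rz.apply([.574,0,-.819]);g=np.array([468.9,223.8,52])
print(delta(g+z*15.7,down(-7.73,35)))
w=ctrl.get_image('wrist')[:,:,::-1];cv2.imwrite('pics/w4.png',w)
i=ctrl.camera_info('wrist')
for y in(-35,35):
  for s in (1,-1):print(proj('wrist',g+Rz.apply(np.array([-13.2,y,18.8])+s*5*np.array([.819,0,.574])),i))
E
```

```text
t: 9.8
ee_pos: [446.4, 239.5, 110.1]
orientation: [2.0, 1.738, 0.496]
ft_force: [-0.4, -0.4, 0.3]
width: 44.2
grasp_force: 0.0
9.8 [446.427 239.533 110.098] [2.    1.738 0.496] F [-0.383 -0.404  0.339] w 44.2 g 0.0 q [ 0.734  0.401  2.233 -1.311  0.461  2.069]
(array([-10.907, -10.729,  77.936]), array([-0.034,  0.021,  0.002]))
[[312.205 274.666]]
[[300.107 274.419]]
[[311.511 193.236]]
[[298.168 193.09 ]]
```

View pics/w4.png

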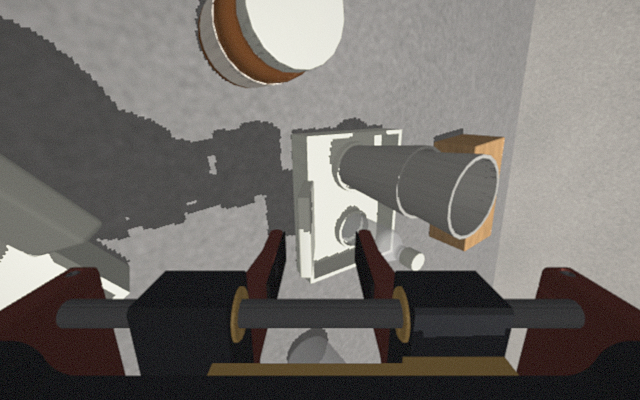

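The approach stopped short because joint 4 is at its −1.31 limit. I'll identify the kinematics from the logged poses and plan around it.

```bash
cat > kin.py <<'E'
from h import *
from scipy.optimize import least_squares
import itertools
data=[([-1.151,.423,1.63,0,1.089,-.019],[265.548,-565.764,222.675],[-3.0648,-.6834,.0005]),
([-0.719,0.448,1.778,0,0.914,0.414],[445.266,-374.205,153.328],[3.066,.681,.001]),
([-0.718,0.581,1.812,0,0.747,0.414],[446.611,-374.256,65.557],[3.065,.684,.001]),
([-0.241,0.232,1.879,0,1.03,0.288],[493.706,-108.82,234.793],[2.724,1.564,0]),
([0.393,0.535,1.729,0,0.877,0.535],[559.225,244.873,117.695],[-2.373,-2.058,0]),
([0.769,0.044,2.081,-0.315,0.853,1.095],[367.308,271.57,258.263],[2.187,1.905,.288]),
([0.734,0.401,2.233,-1.311,0.461,2.069],[446.427,239.533,110.098],[2.0,1.738,.496])]
def fk(q,p,s4=1,s6=1):
    d1,a1,L2,L3,a3,d6=p
    Rw=R.from_euler('z',q[0])*R.from_euler('y',q[1]+q[2])
    w=R.from_euler('z',q[0]).apply([a1+L2*np.sin(q[1]),0,d1+L2*np.cos(q[1])])+Rw.apply([a3,0,L3])
    r=Rw*R.from_euler('z',s4*q[3])*R.from_euler('y',q[4])*R.from_euler('z',s6*q[5])
    r=r*R.from_euler('z',90,degrees=True)   # tool axes
    # at q=..pi: x_tool should be left
    return w+r.apply([0,0,d6]),r
def fit(s4,s6,off):
    f=lambda p:np.concatenate([np.r_[fk(q,p,s4,s6)[0]-x,200*((fk(q,p,s4,s6)[1]*R.from_euler('z',off)).inv()*R.from_rotvec(v)).as_rotvec()] for q,x,v in data])
    return least_squares(f,[300,50,450,450,0,250])
E
python3 - <<'E'
from kin import *
for s4,s6,o in itertools.product((1,-1),(1,-1),(0,np.pi)):
    r=fit(s4,s6,o);print(s4,s6,round(o,2),r.x,r.cost,np.abs(r.fun).max())
E
```

```text
1 1 0 [281.622  13.558 551.221 469.658  70.473 281.977] 391.81356870355313 12.18748358165982
1 1 3.14 [281.622  13.558 551.221 469.658  70.473 281.977] 1381849.9885515454 628.3168950495609
1 -1 0 [281.622  13.558 551.221 469.658  70.473 281.977] 245327.34568575484 438.05646652141206
1 -1 3.14 [281.622  13.558 551.221 469.658  70.473 281.977] 662627.8054237408 620.7199614797146
-1 1 0 [-238.588  231.855  358.176  223.712  -48.817 -184.703] 152273.70018993187 469.62661931482097
-1 1 3.14 [-238.588  231.855  358.176  223.712  -48.817 -184.703] 1164825.1763139705 628.3168950495609
-1 -1 0 [-238.588  231.855  358.176  223.712  -48.817 -184.703] 191430.8565658631 346.2824452109522
-1 -1 3.14 [-238.588  231.855  358.176  223.712  -48.817 -184.703] 734126.0326237045 620.7199614797146
```

```bash
python3 - <<'E'
from kin import *
r=fit(1,1,0);print(r.fun.reshape(-1,6))
E
```

```text
[[-11.571  -3.272  -0.626   0.23    0.003   0.002]
 [ -7.152  -9.276   1.089   0.093  -0.042   0.133]
 [ -6.357 -10.322   2.804   0.03   -0.056  -0.068]
 [ -1.359 -12.187  -0.683   0.022  -0.086  -0.121]
 [  5.185 -10.888   1.827   0.177   0.004  -0.012]
 [  2.904  -4.878  -2.369  -0.041  -0.089   0.056]
 [ -1.387  -1.309  -2.042  -0.155   0.054   0.065]]
```

```bash
python3 - <<'E'
s=open('kin.py').read()
s=s.replace("d1,a1,L2,L3,a3,d6=p","d1,a1,L2,L3,a3,d6,b,c=p").replace("apply([a1+L2*np.sin(q[1]),0,","apply([a1+L2*np.sin(q[1]),b,").replace("r.apply([0,0,d6])","r0.apply([0,c,d6])").replace("    r=r*R.from","    r0=Rw*R.from_euler('z',q[3])*R.from_euler('y',q[4])\n    r=r*R.from").replace("450,0,250]","450,0,250,0,0]")
s+='''
LO=np.array([-3,-.9,.09,-1.31,.11,-2.54]);HI=np.array([3,2.11,2.58,4.45,2.69,2.54])
P=fit(1,1,0).x
def ik(pos,Rt,n=30,seed=0,q0=None):
    g=np.random.default_rng(seed);best=[]
    f=lambda q:np.r_[fk(q,P)[0]-pos,200*(fk(q,P)[1].inv()*Rt).as_rotvec()]
    for k in range(n):
        s=q0 if (q0 is not None and k==0) else np.array([np.arctan2(pos[1],pos[0])+g.normal()*.2,.5,1.7,g.uniform(-1.3,4.4),g.uniform(.2,1.2),g.uniform(-2.5,2.5)])
        r=least_squares(f,np.clip(s,LO+1e-3,HI-1e-3),bounds=(LO,HI))
        best.append((np.linalg.norm(r.fun),r.x))
        if k==0 and q0 is not None and best[0][0]<.5: return best
    return sorted(best,key=lambda b:b[0])
'''
open('kin.py','w').write(s)
E
python3 - <<'E'
from kin import *
r=fit(1,1,0);print(r.x,np.abs(r.fun).max())
Rz=R.from_euler('z',-7.73,degrees=True);g=np.array([468.9,223.8,52])
for tilt in (35,45,25,55):
    z=Rz.apply([np.sin(np.radians(tilt)),0,-np.cos(np.radians(tilt))])
    sols=ik(g+z*15.7,down(-7.73,tilt));sh=[]
    for e,q in sols:
        if e<1 and not any(np.abs(q-t).max()<.1 for t in sh):sh.append(q)
    print(tilt,round(sols[0][0],2),np.array(sh) if sh else sols[0][1])
    sols=ik(g+z*15.7,down(-7.73,tilt)*R.from_euler('z',np.pi));print(' flip',round(sols[0][0],2),sols[0][1])
# rack pose
h=np.array([680,-226,0]);Rr=R.from_euler('z',-10,degrees=True)
for x in (-150,-80,-20,0):
    gp=h+Rr.apply([-75+x,0,58]);z=Rr.apply([.574,0,-.819]);s=ik(gp+z*15.7,down(-10,35));print('rack',x,s[0])
E
```

```text
[313.452  -0.082 563.117 485.113  77.925 310.273  12.365  -0.398] 0.2634684644020808
35 4.14 [0.65  0.59  2.228 4.45  0.429 2.54 ]
 flip 0.0 [ 0.653  0.597  2.237  4.386  0.444 -0.523]
45 27.78 [0.708 0.615 2.224 4.45  0.556 2.54 ]
 flip 0.0 [ 0.73   0.68   2.284  4.168  0.68  -0.216]
25 0.0 [[ 0.579  0.55   2.172 -1.298  0.291  1.952]]
 flip 0.0 [ 0.579  0.55   2.172 -1.298  0.291 -1.189]
55 51.03 [0.764 0.65  2.217 4.45  0.687 2.54 ]
 flip 0.0 [ 0.803  0.792  2.307  4.105  0.935 -0.043]
rack -150 (np.float64(18.18565447994039), array([-0.565,  0.526,  2.306,  2.189,  0.311, -2.54 ]))
rack -80 (np.float64(9.6351989736487), array([-0.489,  0.572,  2.192,  2.262,  0.261, -2.54 ]))
rack -20 (np.float64(2.5616442869520246), array([-0.438,  0.614,  2.088,  2.312,  0.213, -2.54 ]))
rack 0 (np.float64(0.2421631848269732), array([-0.423,  0.629,  2.052,  2.326,  0.195, -2.54 ]))
```

```bash
python3 - <<'E'
from kin import *
F=R.from_euler('z',np.pi)
def pose(cx,cy,uz,yaw):
    Rz=R.from_euler('z',yaw,degrees=True);g=np.array([cx,cy,uz])+Rz.apply([-75,0,52]);z=Rz.apply([.574,0,-.819])
    return g+z*15.7,down(yaw,35)*F
q=np.array([0.653,0.597,2.237,4.386,0.444,-0.523])
Rr=R.from_euler('z',-10,degrees=True);H=np.array([680,-226])
pre=H+Rr.apply([-150,0,0])[:2]
way=[(543,214,0,-7.7),(543,214,60,-7.7),(543,214,150,-7.7)]+[(543+(pre[0]-543)*t,214+(pre[1]-214)*t,150,-7.7-2.3*t) for t in np.linspace(.1,1,10)]+[(*pre,80,-10),(*pre,12,-10)]+[(*(H+Rr.apply([x,0,0])[:2]),8,-10) for x in (-110,-60,-20,0)]
for w in way:
    s=ik(*pose(*w),n=1,q0=q);e,q=s[0];print(np.round(w,0),round(e,2),q.round(2))
E
```

```text
[543. 214.   0.  -8.] 0.0 [ 0.65  0.6   2.24  4.39  0.44 -0.52]
[543. 214.  60.  -8.] 12.2 [ 0.64  0.46  2.27  4.45  0.41 -0.63]
[543. 214. 150.  -8.] 38.27 [ 0.61  0.26  2.32  4.45  0.37 -0.71]
[542. 173. 150.  -8.] 32.05 [ 0.53  0.23  2.35  4.45  0.34 -0.77]
[541. 131. 150.  -8.] 26.07 [ 0.43  0.2   2.37  4.45  0.3  -0.84]
[540.  90. 150.  -8.] 20.48 [ 0.33  0.17  2.39  4.45  0.25 -0.92]
[539.  48. 150.  -9.] 15.44 [ 0.22  0.14  2.4   4.45  0.2  -1.01]
[538.   7. 150.  -9.] 11.13 [ 0.09  0.13  2.4   4.45  0.13 -1.11]
[537. -34. 150.  -9.] 9.62 [-0.01  0.12  2.4   4.45  0.11 -1.19]
[535. -76. 150.  -9.] 15.42 [-0.09  0.12  2.4   4.45  0.11 -1.25]
[ 534. -117.  150.  -10.] 23.67 [-0.17  0.13  2.39  4.45  0.11 -1.31]
[ 533. -159.  150.  -10.] 0.0 [-0.42  0.13  2.34  1.08  0.16  1.86]
[ 532. -200.  150.  -10.] 0.0 [-0.53  0.16  2.31  1.12  0.22  1.74]
[ 532. -200.   80.  -10.] 0.0 [-0.53  0.34  2.34  2.12  0.24  0.71]
[ 532. -200.   12.  -10.] 0.0 [-0.53  0.54  2.36  2.59  0.39  0.22]
[ 572. -207.    8.  -10.] 0.0 [-0.5   0.57  2.28  2.57  0.34  0.28]
[ 621. -216.    8.  -10.] 0.0 [-0.46  0.59  2.18  2.5   0.27  0.39]
[ 660. -223.    8.  -10.] 0.0 [-0.43  0.61  2.09  2.39  0.22  0.52]
[ 680. -226.    8.  -10.] 0.0 [-0.42  0.62  2.05  2.32  0.19  0.61]
```

```bash
cat >> kin.py <<'E'
F=R.from_euler('z',np.pi)
def gp(gx,gy,uz,yaw,back=0,hold=15.7):
    "TCP pose with tray grip point at gx,gy, tray underside uz"
    Rz=R.from_euler('z',yaw,degrees=True);z=Rz.apply([.574,0,-.819])
    return np.array([gx,gy,uz+52])+z*(hold-back),down(yaw,35)*F
E
python3 - <<'E'
from kin import *
q=np.array([0.653,0.597,2.237,4.386,0.444,-0.523])
Rr=R.from_euler('z',-10,degrees=True);H=np.array([680,-226])
g=lambda x:tuple(H+Rr.apply([x-75,0,0])[:2])
way=[(469,224,0,-7.7,60),(469,224,0,-7.7,30),(469,224,0,-7.7),(469,224,8,-7.7),(466,216,10,0),(463,208,12,10),(460,200,14,20),(457,192,16,30),(454,184,18,40),(450,176,20,50),(450,170,50,55),(450,165,100,58),(450,160,150,58),(455,110,150,45),(460,60,150,35),(462,0,150,25),(465,-60,150,15),(465,-100,150,8),(462,-140,150,0),(*g(-150),150,-8),(*g(-150),80,-10),(*g(-150),12,-10),(*g(-60),8,-10),(*g(0),8,-10)]
for w in way:
    s=ik(*gp(*w),n=1,q0=q);e,q=s[0];print(np.round(w,0),round(e,2),q.round(2))
E
```

```text
[469. 224.   0.  -8.  60.] 9.67 [ 0.71  0.47  2.31  4.45  0.45 -0.56]
[469. 224.   0.  -8.  30.] 2.94 [ 0.68  0.53  2.27  4.45  0.44 -0.57]
[469. 224.   0.  -8.] 0.0 [ 0.65  0.6   2.24  4.39  0.44 -0.52]
[469. 224.   8.  -8.] 0.0 [ 0.65  0.58  2.24  4.43  0.44 -0.57]
[466 216  10   0] 0.0 [ 0.59  0.56  2.28  4.12  0.4  -0.44]
[463 208  12  10] 0.0 [ 0.51  0.55  2.33  3.68  0.37 -0.24]
[460 200  14  20] 0.0 [ 0.4   0.54  2.35  3.23  0.36 -0.04]
[457 192  16  30] 0.0 [0.29 0.53 2.36 2.78 0.37 0.15]
[454 184  18  40] 0.0 [0.19 0.53 2.35 2.34 0.4  0.33]
[450 176  20  50] 0.0 [0.1  0.52 2.33 1.95 0.45 0.48]
[450 170  50  55] 0.0 [0.05 0.44 2.31 1.61 0.47 0.72]
[450 165 100  58] 0.0 [0.03 0.32 2.28 1.26 0.53 1.04]
[450 160 150  58] 0.0 [0.01 0.2  2.25 1.03 0.6  1.29]
[455 110 150  45] 0.0 [-0.06  0.16  2.3   1.09  0.51  1.35]
[460  60 150  35] 0.0 [-0.15  0.14  2.32  1.13  0.45  1.39]
[462   0 150  25] 0.0 [-0.27  0.13  2.33  1.14  0.42  1.43]
[465 -60 150  15] 0.0 [-0.37  0.14  2.33  1.16  0.38  1.47]
[ 465 -100  150    8] 0.0 [-0.43  0.14  2.32  1.16  0.35  1.52]
[ 462 -140  150    0] 0.0 [-0.48  0.15  2.32  1.16  0.3   1.59]
[ 458. -187.  150.   -8.] 0.0 [-0.55  0.16  2.3   1.13  0.25  1.68]
[ 458. -187.   80.  -10.] 0.0 [-0.53  0.34  2.34  2.12  0.24  0.71]
[ 458. -187.   12.  -10.] 0.0 [-0.53  0.54  2.36  2.59  0.39  0.22]
[ 547. -203.    8.  -10.] 0.0 [-0.46  0.59  2.18  2.5   0.27  0.39]
[ 606. -213.    8.  -10.] 0.0 [-0.42  0.62  2.05  2.32  0.19  0.61]
```

```bash
cat >> kin.py <<'E'
def rows(qs,q0,jaw):
    p0,r0=fk(q0,P)
    for q in qs:
        p,r=fk(q,P);print('{"translation":%s,"angular":%s,"jaw":%s},'%(np.round(r0.inv().apply(p-p0),0).tolist(),np.round((r0.inv()*r).as_rotvec(),2).tolist(),jaw),'#',p.round(0))
def interp(wp,ns):
    out=[];a=wp[0]
    for b,n in zip(wp[1:],ns):
        out+=[a+(b-a)*k/n for k in range(1,n+1)];a=b
    return out
E
python3 - <<'E'
from kin import *
qg=np.array([0.653,0.597,2.237,4.386,0.444,-0.523])
e,qb=ik(*gp(469,224,0,5,60),n=1,q0=qg)[0];print(e,qb)
q0=ctrl.get_obs()['qpos'];print(q0)
qa=np.array([.734,.15,2.2,-1.2,.47,1.97])
t=lambda k:qb+0
qh=qb.copy();qh[1]-=.3
path=interp([q0,qa,qh],[4,28]);
d=[np.linalg.norm((fk(a,P)[1].inv()*fk(b,P)[1]).as_rotvec()) for a,b in zip([q0]+path,path)];print('max rot/row',max(d), 'max q',np.abs(np.diff(path,axis=0)).max(0)*8)
np.save('path.npy',path);print(qh,'zmin',[round(fk(q,P)[0][2]) for q in path])
rows(path[:8],q0,.5)
E
```

```text
1.052011532950122e-12 [ 0.622  0.437  2.344  4.178  0.346 -0.558]
[ 0.734  0.401  2.233 -1.311  0.461  2.069]
max rot/row 0.12233105248553276 max q [0.032 0.502 0.066 1.537 0.035 0.722]
[ 0.622  0.137  2.344  4.178  0.346 -0.558] zmin [142, 175, 209, 244, 224, 208, 194, 183, 176, 172, 171, 174, 180, 188, 198, 210, 223, 236, 249, 262, 273, 282, 289, 294, 296, 295, 292, 286, 278, 268, 256, 243]
{"translation":[11.0, 25.0, -22.0],"angular":[-0.04, 0.04, 0.03],"jaw":0.5}, # [457. 249. 142.]
{"translation":[20.0, 49.0, -46.0],"angular":[-0.07, 0.08, 0.06],"jaw":0.5}, # [465. 258. 175.]
{"translation":[27.0, 72.0, -71.0],"angular":[-0.1, 0.11, 0.09],"jaw":0.5}, # [472. 265. 209.]
{"translation":[33.0, 95.0, -98.0],"angular":[-0.14, 0.15, 0.12],"jaw":0.5}, # [477. 271. 244.]
{"translation":[25.0, 67.0, -93.0],"angular":[-0.05, 0.13, 0.2],"jaw":0.5}, # [455. 266. 224.]
{"translation":[21.0, 38.0, -92.0],"angular":[0.05, 0.12, 0.28],"jaw":0.5}, # [432. 265. 208.]
{"translation":[22.0, 11.0, -93.0],"angular":[0.14, 0.11, 0.35],"jaw":0.5}, # [408. 269. 194.]
{"translation":[27.0, -15.0, -97.0],"angular":[0.23, 0.12, 0.43],"jaw":0.5}, # [385. 277. 183.]
```

```bash
python3 -m creep '[{"translation":[5,25,-22],"angular":[-0.04,0.04,0.03],"jaw":0.5},{"translation":[16,49,-46],"angular":[-0.07,0.08,0.06],"jaw":0.5},{"translation":[27,72,-71],"angular":[-0.10,0.11,0.09],"jaw":0.5},{"translation":[33,95,-98],"angular":[-0.14,0.15,0.12],"jaw":0.5},{"translation":[25,67,-93],"angular":[-0.05,0.13,0.20],"jaw":0.5},{"translation":[21,38,-92],"angular":[0.05,0.12,0.28],"jaw":0.5},{"translation":[22,11,-93],"angular":[0.14,0.11,0.35],"jaw":0.5},{"translation":[27,-15,-97],"angular":[0.23,0.12,0.43],"jaw":0.5}]'; python3 - <<'E'
from kin import *
st();path=np.load('path.npy');print(path[7])
q0=ctrl.get_obs()['qpos'];qh=path[-1]
p2=interp([q0,qh],[24]);np.save('path2.npy',p2);print([fk(q,P)[0].round(0).tolist() for q in p2[::3]]);rows(p2[:8],q0,.5)
E
```

```text
t: 10.85
ee_pos: [384.6, 277.2, 181.8]
orientation: [2.581, 1.482, 0.58]
ft_force: [-0.5, -0.4, -0.2]
width: 43.7
grasp_force: 0.0
10.85 [384.624 277.157 181.791] [2.581 1.482 0.58 ] F [-0.471 -0.393 -0.177] w 43.7 g 0.0 q [ 0.716  0.148  2.224 -0.426  0.445  1.6  ]
[ 0.718  0.148  2.221 -0.432  0.452  1.609]
[[364.0, 289.0, 175.0], [316.0, 338.0, 173.0], [303.0, 394.0, 198.0], [326.0, 433.0, 235.0], [374.0, 441.0, 271.0], [430.0, 414.0, 293.0], [473.0, 358.0, 291.0], [488.0, 290.0, 268.0]]
{"translation":[-2.0, -25.0, -0.0],"angular":[0.08, 0.0, 0.09],"jaw":0.5}, # [364. 289. 175.]
{"translation":[1.0, -49.0, -3.0],"angular":[0.16, 0.01, 0.17],"jaw":0.5}, # [345. 303. 171.]
{"translation":[8.0, -71.0, -7.0],"angular":[0.24, 0.02, 0.26],"jaw":0.5}, # [329. 320. 171.]
{"translation":[19.0, -89.0, -12.0],"angular":[0.31, 0.04, 0.35],"jaw":0.5}, # [316. 338. 173.]
{"translation":[33.0, -105.0, -19.0],"angular":[0.38, 0.07, 0.45],"jaw":0.5}, # [308. 357. 179.]
{"translation":[49.0, -116.0, -27.0],"angular":[0.44, 0.1, 0.54],"jaw":0.5}, # [303. 376. 187.]
{"translation":[66.0, -122.0, -35.0],"angular":[0.5, 0.14, 0.64],"jaw":0.5}, # [303. 394. 198.]
{"translation":[85.0, -124.0, -43.0],"angular":[0.54, 0.18, 0.73],"jaw":0.5}, # [307. 409. 209.]
```

Tracks well (the commanded pose equals the reached one). Continuing the wrist roll.

```bash
python3 -m creep '[{"translation":[-2,-25,0],"angular":[0.08,0,0.09],"jaw":0.5},{"translation":[1,-49,-3],"angular":[0.16,0.01,0.17],"jaw":0.5},{"translation":[8,-71,-7],"angular":[0.24,0.02,0.26],"jaw":0.5},{"translation":[19,-89,-12],"angular":[0.31,0.04,0.35],"jaw":0.5},{"translation":[33,-105,-19],"angular":[0.38,0.07,0.45],"jaw":0.5},{"translation":[49,-116,-27],"angular":[0.44,0.10,0.54],"jaw":0.5},{"translation":[66,-122,-35],"angular":[0.50,0.14,0.64],"jaw":0.5},{"translation":[85,-124,-43],"angular":[0.54,0.18,0.73],"jaw":0.5}]'; python3 - <<'E'
from kin import *
st();p=np.load('path2.npy');print(p[7])
q0=ctrl.get_obs()['qpos'];p2=interp([q0,p[-1]],[16]);np.save('path2.npy',p2);rows(p2[:8],q0,.5)
E
```

```text
t: 11.85
ee_pos: [306.9, 409.6, 209.8]
orientation: [-2.491, -0.513, -0.369]
ft_force: [-0.9, -0.0, 0.2]
width: 43.8
grasp_force: 0.0
11.85 [306.902 409.609 209.827] [-2.491 -0.513 -0.369] F [-0.851 -0.028  0.193] w 43.8 g 0.0 q [0.69  0.143 2.262 1.091 0.407 0.9  ]
[0.684 0.145 2.264 1.109 0.412 0.881]
{"translation":[15.0, -13.0, -1.0],"angular":[0.05, 0.05, 0.09],"jaw":0.5}, # [314. 423. 222.]
{"translation":[32.0, -22.0, -4.0],"angular":[0.1, 0.11, 0.18],"jaw":0.5}, # [324. 434. 235.]
{"translation":[51.0, -28.0, -9.0],"angular":[0.14, 0.17, 0.28],"jaw":0.5}, # [338. 440. 248.]
{"translation":[70.0, -29.0, -14.0],"angular":[0.17, 0.23, 0.37],"jaw":0.5}, # [354. 443. 260.]
{"translation":[90.0, -25.0, -21.0],"angular":[0.19, 0.29, 0.46],"jaw":0.5}, # [372. 442. 271.]
{"translation":[108.0, -18.0, -29.0],"angular":[0.21, 0.36, 0.56],"jaw":0.5}, # [391. 437. 281.]
{"translation":[125.0, -6.0, -37.0],"angular":[0.22, 0.42, 0.66],"jaw":0.5}, # [410. 428. 288.]
{"translation":[140.0, 10.0, -45.0],"angular":[0.22, 0.48, 0.75],"jaw":0.5}, # [428. 415. 293.]
```

```bash
python3 -m creep '[{"translation":[15,-13,-1],"angular":[0.05,0.05,0.09],"jaw":0.5},{"translation":[32,-22,-4],"angular":[0.10,0.11,0.18],"jaw":0.5},{"translation":[51,-28,-9],"angular":[0.14,0.17,0.28],"jaw":0.5},{"translation":[70,-29,-14],"angular":[0.17,0.23,0.37],"jaw":0.5},{"translation":[90,-25,-21],"angular":[0.19,0.29,0.46],"jaw":0.5},{"translation":[108,-18,-29],"angular":[0.21,0.36,0.56],"jaw":0.5},{"translation":[125,-6,-37],"angular":[0.22,0.42,0.66],"jaw":0.5},{"translation":[140,10,-45],"angular":[0.22,0.48,0.75],"jaw":0.5}]'; python3 - <<'E'
from kin import *
st();p=np.load('path2.npy');print(p[7])
q0=ctrl.get_obs()['qpos'];p2=interp([q0,p[-1]],[8]);rows(p2,q0,.5)
E
```

```text
t: 12.85
ee_pos: [429.5, 414.8, 292.4]
orientation: [-2.085, 0.534, -0.538]
ft_force: [0.1, -0.1, 0.6]
width: 43.7
grasp_force: 0.0
12.85 [429.463 414.808 292.367] [-2.085  0.534 -0.538] F [ 0.147 -0.106  0.554] w 43.7 g 0.0 q [0.654 0.139 2.299 2.616 0.37  0.183]
[0.656 0.14  2.303 2.634 0.377 0.171]
{"translation":[23.0, 3.0, -2.0],"angular":[0.0, 0.07, 0.09],"jaw":0.5}, # [446. 400. 295.]
{"translation":[45.0, 10.0, -6.0],"angular":[-0.0, 0.14, 0.18],"jaw":0.5}, # [460. 381. 295.]
{"translation":[66.0, 22.0, -12.0],"angular":[-0.02, 0.22, 0.28],"jaw":0.5}, # [472. 360. 292.]
{"translation":[84.0, 36.0, -19.0],"angular":[-0.03, 0.28, 0.37],"jaw":0.5}, # [481. 338. 286.]
{"translation":[100.0, 54.0, -27.0],"angular":[-0.06, 0.35, 0.46],"jaw":0.5}, # [486. 315. 278.]
{"translation":[113.0, 74.0, -36.0],"angular":[-0.09, 0.41, 0.56],"jaw":0.5}, # [488. 291. 268.]
{"translation":[121.0, 96.0, -46.0],"angular":[-0.12, 0.47, 0.66],"jaw":0.5}, # [486. 269. 256.]
{"translation":[126.0, 119.0, -56.0],"angular":[-0.16, 0.53, 0.75],"jaw":0.5}, # [480. 248. 243.]
```

```bash
python3 -m creep '[{"translation":[23,3,-2],"angular":[0,0.07,0.09],"jaw":0.5},{"translation":[45,10,-6],"angular":[0,0.14,0.18],"jaw":0.5},{"translation":[66,22,-12],"angular":[-0.02,0.22,0.28],"jaw":0.5},{"translation":[84,36,-19],"angular":[-0.03,0.28,0.37],"jaw":0.5},{"translation":[100,54,-27],"angular":[-0.06,0.35,0.46],"jaw":0.5},{"translation":[113,74,-36],"angular":[-0.09,0.41,0.56],"jaw":0.5},{"translation":[121,96,-46],"angular":[-0.12,0.47,0.66],"jaw":0.5},{"translation":[126,119,-56],"angular":[-0.16,0.53,0.75],"jaw":0.5}]'; python3 - <<'E'
from kin import *
st()
q0=ctrl.get_obs()['qpos'];q=np.array(q0);qs=[]
_,qb=ik(*gp(469,224,0,5,60),n=1,q0=np.array([0.622,0.437,2.344,4.178,0.346,-0.558]))[0]
qs=interp([np.array(q0),qb],[5]);q=qb
for w in ((469,224,0,1,40),(469,224,0,-3,25),(469,224,0,-5,12)):
    e,q=ik(*gp(*w),n=1,q0=q)[0];print(w,e,q);qs.append(q)
rows(qs,q0,.5)
E
```

```text
t: 13.85
ee_pos: [480.2, 246.9, 242.0]
orientation: [-1.687, 1.621, -0.598]
ft_force: [0.5, 0.6, 1.7]
width: 44.3
grasp_force: 0.0
13.85 [480.246 246.869 241.992] [-1.687  1.621 -0.598] F [0.456 0.595 1.658] w 44.3 g 0.0 q [ 0.623  0.138  2.341  4.202  0.345 -0.585]
(469, 224, 0, 1, 40) 1.606199213451689e-13 [ 0.637  0.493  2.311  4.242  0.383 -0.541]
(469, 224, 0, -3, 25) 3.434439531070992e-13 [ 0.651  0.534  2.28   4.326  0.412 -0.545]
(469, 224, 0, -5, 12) 1.8433554146370192e-13 [ 0.651  0.567  2.26   4.341  0.427 -0.527]
{"translation":[7.0, 27.0, 17.0],"angular":[-0.05, 0.02, -0.02],"jaw":0.5}, # [476. 245. 211.]
{"translation":[15.0, 54.0, 32.0],"angular":[-0.1, 0.05, -0.03],"jaw":0.5}, # [470. 240. 179.]
{"translation":[24.0, 82.0, 45.0],"angular":[-0.15, 0.07, -0.05],"jaw":0.5}, # [463. 235. 148.]
{"translation":[33.0, 110.0, 57.0],"angular":[-0.2, 0.1, -0.07],"jaw":0.5}, # [454. 229. 118.]
{"translation":[44.0, 139.0, 67.0],"angular":[-0.25, 0.12, -0.08],"jaw":0.5}, # [444. 222.  88.]
{"translation":[45.0, 144.0, 86.0],"angular":[-0.25, 0.17, -0.03],"jaw":0.5}, # [455. 224.  72.]
{"translation":[47.0, 148.0, 101.0],"angular":[-0.24, 0.21, 0.02],"jaw":0.5}, # [464. 224.  60.]
{"translation":[50.0, 151.0, 113.0],"angular":[-0.24, 0.24, 0.05],"jaw":0.5}, # [471. 224.  49.]
```

```bash
python3 -m creep '[{"translation":[7,27,17],"angular":[-0.05,0.02,-0.02],"jaw":0.5},{"translation":[15,54,32],"angular":[-0.10,0.05,-0.03],"jaw":0.5},{"translation":[24,82,45],"angular":[-0.15,0.07,-0.05],"jaw":0.5},{"translation":[33,110,57],"angular":[-0.20,0.10,-0.07],"jaw":0.5},{"translation":[44,139,67],"angular":[-0.25,0.12,-0.08],"jaw":0.5},{"translation":[45,144,86],"angular":[-0.25,0.17,-0.03],"jaw":0.5},{"translation":[47,148,101],"angular":[-0.24,0.21,0.02],"jaw":0.5},{"translation":[50,151,113],"angular":[-0.24,0.24,0.05],"jaw":0.5}]'; python3 - <<'E'
from kin import *
st()
q0=np.array(ctrl.get_obs()['qpos']);q=q0
for w in ((469,224,0,-6.5,6),(469,224,0,-7.7,0)):
    e,q=ik(*gp(*w),n=1,q0=q)[0];print(w,e,q);rows([q],q0,.5)
E
```

```text
t: 14.85
ee_pos: [472.1, 224.5, 48.2]
orientation: [-1.795, 1.963, -0.621]
ft_force: [-0.4, -0.4, -0.4]
width: 43.8
grasp_force: 0.0
14.85 [472.078 224.469  48.218] [-1.795  1.963 -0.621] F [-0.417 -0.394 -0.371] w 43.8 g 0.0 q [ 0.653  0.57   2.257  4.344  0.43  -0.525]
(469, 224, 0, -6.5, 6) 3.5313721445260604e-11 [ 0.653  0.582  2.248  4.369  0.436 -0.527]
{"translation":[1.0, 0.0, 5.0],"angular":[-0.0, 0.01, 0.02],"jaw":0.5}, # [475. 223.  44.]
(469, 224, 0, -7.7, 0) 1.785211423616375e-12 [ 0.653  0.597  2.237  4.386  0.444 -0.523]
{"translation":[2.0, 0.0, 11.0],"angular":[-0.0, 0.03, 0.04],"jaw":0.5}, # [478. 223.  39.]
```

```bash
python3 -m creep '[{"translation":[1,0,5],"angular":[0,0.01,0.02],"jaw":0.5},{"translation":[2,0,11],"angular":[0,0.03,0.04],"jaw":0.5},{"translation":[2,0,11],"angular":[0,0.03,0.04],"jaw":0.35},{"translation":[2,0,11],"angular":[0,0.03,0.04],"jaw":0.2},{"translation":[2,0,11],"angular":[0,0.03,0.04],"jaw":0},{"translation":[2,0,11],"angular":[0,0.03,0.04],"jaw":0},{"translation":[2,0,11],"angular":[0,0.03,0.04],"jaw":0},{"translation":[2,0,11],"angular":[0,0.03,0.04],"jaw":0}]'; python3 - <<'E'
from kin import *
st()
A=[]
for c in ['scene','side','wrist']:
    im=ctrl.get_image(c)[:,:,::-1];A.append(im)
a,b,w=A
c1=cv2.resize(a[220:320,290:423],(400,300),interpolation=3);c2=cv2.resize(b[190:310,180:340],(400,300),interpolation=3)
c3=cv2.resize(a[115:217,180:316],(320,240),interpolation=3)
cv2.imwrite('pics/comp5.png',np.vstack([np.hstack([c1,c2]),np.hstack([cv2.resize(w,(400,250)),cv2.resize(c3,(400,250))])]))
E
```

```text
t: 15.85
ee_pos: [477.9, 221.4, 39.2]
orientation: [-1.752, 2.014, -0.638]
ft_force: [-1.4, 0.5, 2.5]
width: 9.6
grasp_force: 30.0
15.85 [477.868 221.353  39.192] [-1.752  2.014 -0.638] F [-1.377  0.515  2.505] w 9.6 g 30.0 q [ 0.654  0.597  2.237  4.393  0.447 -0.527]
```

View pics/comp5.png

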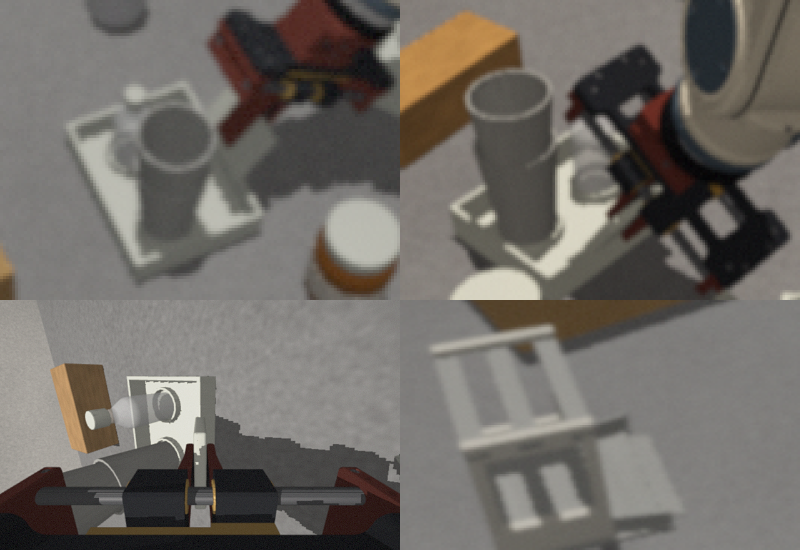

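Tab gripped (9.6 mm, 30 N), with cups and vial upright at (175,170) in the scene crop. Planning the carry as a rigid world motion: yaw the tray left while low, lift, traverse over the flask, and lower it in front of the rack.

```bash
cat >> kin.py <<'E'
import json,os
def ref():
    if not os.path.exists('ref.json'):
        o=ctrl.get_obs();json.dump([list(map(float,o['ee_pos'])),list(map(float,o['orientation']))],open('ref.json','w'))
    p,v=json.load(open('ref.json'));return np.array(p),R.from_rotvec(v)
def rig(gx,gy,uz,dyaw):
    "rigid move of tray: grip (at ref 469,224,0) goes to gx,gy, lifted uz, yawed dyaw deg from ref"
    p,r=ref();Z=R.from_euler('z',dyaw,degrees=True);g=np.array([p[0]-15.7*.574*np.cos(np.radians(-7.7)),p[1]+15.7*.574*np.sin(np.radians(7.7)),0])
    return np.array([gx,gy,uz])+Z.apply(p-g),Z*r
def go(ways,jaw=0):
    o=ctrl.get_obs();p0,r0=o['ee_pos'],R.from_rotvec(o['orientation']);q=np.array(o['qpos'])
    for w in ways:
        p,r=rig(*w);e,q=ik(p,r,n=1,q0=q)[0]
        print('{"translation":%s,"angular":%s,"jaw":%s},'%(np.round(r0.inv().apply(p-p0),1).tolist(),np.round((r0.inv()*r).as_rotvec(),3).tolist(),jaw),'#',round(e,1),q.round(2)[3:])
E
python3 - <<'E'
from kin import *
st();p,r=ref();m=r.as_matrix();print('tool z',m[:,2],'y',m[:,1],'yaw',np.degrees(np.arctan2(m[1,2],m[0,2])),'tilt',np.degrees(np.arccos(-m[2,2])), 'roll',m[2,0])
go([(469,222.5,4,0),(469,222,8,1),(468,220,9,3),(467,218,10,5.5),(466,215,10,8),(465,212,11,11),(464,209,12,14),(463,207,12,16)])
E
```

```text
16.0 [477.873 221.361  39.152] [-1.752  2.014 -0.638] F [-0.548  1.256  4.554] w 9.9 g 30.0 q [ 0.654  0.597  2.237  4.393  0.447 -0.527]
tool z [ 0.569 -0.081 -0.818] y [-0.811  0.112 -0.575] yaw -8.099125262680632 tilt 35.07853067274809 roll 0.0016566133387791449
{"translation":[0.1, -2.4, -3.2],"angular":[0.0, 0.0, 0.0],"jaw":0}, # 0.0 [ 4.41  0.44 -0.55]
{"translation":[0.4, -4.7, -6.5],"angular":[0.0, -0.01, -0.014],"jaw":0}, # 0.0 [ 4.39  0.44 -0.55]
{"translation":[2.2, -4.7, -7.7],"angular":[0.0, -0.03, -0.043],"jaw":0}, # 0.0 [ 4.32  0.42 -0.52]
{"translation":[3.9, -4.6, -8.9],"angular":[0.0, -0.055, -0.079],"jaw":0}, # 0.0 [ 4.23  0.41 -0.48]
{"translation":[6.7, -4.1, -9.3],"angular":[0.0, -0.08, -0.114],"jaw":0}, # 0.0 [ 4.12  0.4  -0.43]
{"translation":[9.3, -4.2, -10.5],"angular":[0.0, -0.11, -0.157],"jaw":0}, # 0.0 [ 3.99  0.39 -0.38]
{"translation":[12.0, -4.2, -11.7],"angular":[0.0, -0.14, -0.2],"jaw":0}, # 0.0 [ 3.86  0.38 -0.32]
{"translation":[13.8, -3.5, -12.2],"angular":[0.0, -0.16, -0.229],"jaw":0}, # 0.0 [ 3.77  0.38 -0.27]
```

```bash
python3 -m creep '[{"translation":[0.1,-2.4,-3.2],"angular":[0,0,0],"jaw":0},{"translation":[0.4,-4.7,-6.5],"angular":[0,-0.01,-0.014],"jaw":0},{"translation":[2.2,-4.7,-7.7],"angular":[0,-0.03,-0.043],"jaw":0},{"translation":[3.9,-4.6,-8.9],"angular":[0,-0.055,-0.079],"jaw":0},{"translation":[6.7,-4.1,-9.3],"angular":[0,-0.08,-0.114],"jaw":0},{"translation":[9.3,-4.2,-10.5],"angular":[0,-0.11,-0.157],"jaw":0},{"translation":[12,-4.2,-11.7],"angular":[0,-0.14,-0.2],"jaw":0},{"translation":[13.8,-3.5,-12.2],"angular":[0,-0.16,-0.229],"jaw":0}]'; python3 - <<'E'
from kin import *
st()
go([(462,204,13,20),(461,201,14,24),(460,198,15,28.5),(458,195,16,33),(457,192,17,37.5),(456,189,17,42),(455,186,18,46),(454,184,18,48)])
E
```

```text
t: 17.0
ee_pos: [471.0, 207.6, 50.8]
orientation: [-1.987, 1.723, -0.545]
ft_force: [-0.2, 0.7, -3.5]
width: 9.8
grasp_force: 30.0
17.0 [471.    207.571  50.792] [-1.987  1.723 -0.545] F [-0.179  0.666 -3.55 ] w 9.8 g 30.0 q [ 0.521  0.549  2.325  3.768  0.373 -0.279]
{"translation":[1.6, -0.4, -1.4],"angular":[0.003, -0.04, -0.056],"jaw":0}, # 0.0 [ 3.59  0.37 -0.2 ]
{"translation":[3.8, 0.2, -3.0],"angular":[0.003, -0.08, -0.113],"jaw":0}, # 0.0 [ 3.41  0.37 -0.12]
{"translation":[6.0, 0.9, -4.7],"angular":[0.003, -0.125, -0.177],"jaw":0}, # 0.0 [ 3.2   0.36 -0.03]
{"translation":[8.0, 2.5, -7.0],"angular":[0.003, -0.17, -0.242],"jaw":0}, # 0.0 [3.   0.37 0.06]
{"translation":[10.1, 3.2, -8.8],"angular":[0.003, -0.215, -0.306],"jaw":0}, # 0.0 [2.8  0.37 0.14]
{"translation":[12.3, 4.6, -9.7],"angular":[0.004, -0.26, -0.37],"jaw":0}, # 0.0 [2.61 0.38 0.22]
{"translation":[14.6, 5.5, -11.5],"angular":[0.004, -0.3, -0.428],"jaw":0}, # 0.0 [2.43 0.39 0.29]
{"translation":[16.2, 6.7, -12.4],"angular":[0.004, -0.32, -0.456],"jaw":0}, # 0.0 [2.35 0.4  0.32]
```

```bash
python3 -m creep '[{"translation":[1.6,-0.4,-1.4],"angular":[0.003,-0.04,-0.056],"jaw":0},{"translation":[3.8,0.2,-3],"angular":[0.003,-0.08,-0.113],"jaw":0},{"translation":[6,0.9,-4.7],"angular":[0.003,-0.125,-0.177],"jaw":0},{"translation":[8,2.5,-7],"angular":[0.003,-0.17,-0.242],"jaw":0},{"translation":[10.1,3.2,-8.8],"angular":[0.003,-0.215,-0.306],"jaw":0},{"translation":[12.3,4.6,-9.7],"angular":[0.004,-0.26,-0.37],"jaw":0},{"translation":[14.6,5.5,-11.5],"angular":[0.004,-0.3,-0.428],"jaw":0},{"translation":[16.2,6.7,-12.4],"angular":[0.004,-0.32,-0.456],"jaw":0}]'; python3 - <<'E'
from kin import *
st()
go([(453,182,25,51),(452,179,40,54),(451,176,58,57),(450,173,78,60),(450,170,100,62),(450,167,122,64),(450,164,140,65.5),(450,162,150,66)])
E
```

```text
t: 18.0
ee_pos: [461.1, 189.5, 57.2]
orientation: [-2.326, 1.083, -0.347]
ft_force: [0.1, 0.2, -4.2]
width: 9.8
grasp_force: 30.0
18.0 [461.122 189.46   57.177] [-2.326  1.083 -0.347] F [ 0.102  0.164 -4.209] w 9.8 g 30.0 q [0.193 0.527 2.355 2.359 0.402 0.315]
{"translation":[-0.0, -2.4, -6.9],"angular":[-0.0, -0.032, -0.042],"jaw":0}, # 0.0 [2.19 0.4  0.41]
{"translation":[1.2, -8.7, -20.7],"angular":[0.0, -0.062, -0.085],"jaw":0}, # 0.0 [1.98 0.4  0.55]
{"translation":[2.5, -16.8, -37.0],"angular":[0.0, -0.092, -0.128],"jaw":0}, # 0.0 [1.75 0.41 0.72]
{"translation":[3.7, -26.0, -55.0],"angular":[0.0, -0.122, -0.171],"jaw":0}, # 0.0 [1.53 0.44 0.89]
{"translation":[5.8, -37.1, -74.1],"angular":[0.0, -0.142, -0.199],"jaw":0}, # 0.0 [1.34 0.47 1.04]
{"translation":[7.9, -48.1, -93.3],"angular":[0.0, -0.162, -0.228],"jaw":0}, # 0.0 [1.19 0.52 1.17]
{"translation":[10.0, -56.8, -109.2],"angular":[0.001, -0.177, -0.249],"jaw":0}, # 0.0 [1.09 0.57 1.25]
{"translation":[11.5, -61.4, -118.1],"angular":[0.001, -0.182, -0.257],"jaw":0}, # 0.0 [1.04 0.59 1.29]
```

```bash
python3 -m creep '[{"translation":[0,-2.4,-6.9],"angular":[0,-0.032,-0.042],"jaw":0},{"translation":[1.2,-8.7,-20.7],"angular":[0,-0.062,-0.085],"jaw":0},{"translation":[2.5,-16.8,-37],"angular":[0,-0.092,-0.128],"jaw":0},{"translation":[3.7,-26,-55],"angular":[0,-0.122,-0.171],"jaw":0},{"translation":[5.8,-37.1,-74.1],"angular":[0,-0.142,-0.199],"jaw":0},{"translation":[7.9,-48.1,-93.3],"angular":[0,-0.162,-0.228],"jaw":0},{"translation":[10,-56.8,-109.2],"angular":[0.001,-0.177,-0.249],"jaw":0},{"translation":[11.5,-61.4,-118.1],"angular":[0.001,-0.182,-0.257],"jaw":0}]'; python3 - <<'E'
from kin import *
st()
go([(450,155,152,64),(451,142,152,61),(453,125,152,57),(455,107,152,52.5),(457,88,152,48.5),(459,69,152,44.5),(460,50,152,41),(461,32,152,38)])
E
```

```text
t: 19.0
ee_pos: [454.6, 169.7, 190.0]
orientation: [-2.445, 0.699, -0.226]
ft_force: [0.5, -0.2, -4.5]
width: 9.8
grasp_force: 30.0
19.0 [454.586 169.721 189.962] [-2.445  0.699 -0.226] F [ 0.454 -0.15  -4.515] w 9.8 g 30.0 q [0.019 0.194 2.252 1.042 0.591 1.285]
{"translation":[4.2, 4.2, -4.4],"angular":[-0.002, 0.019, 0.03],"jaw":0}, # 0.0 [1.04 0.58 1.31]
{"translation":[12.4, 12.8, -10.4],"angular":[-0.002, 0.049, 0.073],"jaw":0}, # 0.0 [1.06 0.56 1.32]
{"translation":[23.7, 23.8, -18.1],"angular":[-0.002, 0.089, 0.13],"jaw":0}, # 0.0 [1.07 0.54 1.34]
{"translation":[35.6, 35.5, -26.3],"angular":[-0.002, 0.134, 0.194],"jaw":0}, # 0.0 [1.09 0.51 1.36]
{"translation":[48.0, 48.0, -35.1],"angular":[-0.002, 0.174, 0.251],"jaw":0}, # 0.0 [1.1  0.48 1.38]
{"translation":[60.3, 60.5, -43.8],"angular":[-0.002, 0.215, 0.308],"jaw":0}, # 0.0 [1.12 0.46 1.4 ]
{"translation":[71.7, 73.5, -52.9],"angular":[-0.003, 0.25, 0.358],"jaw":0}, # 0.0 [1.12 0.45 1.41]
{"translation":[82.5, 85.7, -61.5],"angular":[-0.003, 0.28, 0.401],"jaw":0}, # 0.0 [1.13 0.44 1.42]
```

```bash
python3 -m creep '[{"translation":[4.2,4.2,-4.4],"angular":[0,0.019,0.03],"jaw":0},{"translation":[12.4,12.8,-10.4],"angular":[0,0.049,0.073],"jaw":0},{"translation":[23.7,23.8,-18.1],"angular":[0,0.089,0.13],"jaw":0},{"translation":[35.6,35.5,-26.3],"angular":[-0.001,0.134,0.194],"jaw":0},{"translation":[48,48,-35.1],"angular":[-0.001,0.174,0.251],"jaw":0},{"translation":[60.3,60.5,-43.8],"angular":[-0.002,0.215,0.308],"jaw":0},{"translation":[71.7,73.5,-52.9],"angular":[-0.002,0.25,0.358],"jaw":0},{"translation":[82.5,85.7,-61.5],"angular":[-0.002,0.28,0.401],"jaw":0}]'; python3 - <<'E'
from kin import *
st()
go([(462,13,152,35),(463,-7,152,31.5),(464,-27,152,28),(465,-47,152,24.5),(465,-67,152,21),(464,-87,152,17.5),(463,-107,152,14),(462,-125,152,11)])
E
```

```text
t: 20.0
ee_pos: [469.1, 35.9, 190.4]
orientation: [-2.233, 1.296, -0.41]
ft_force: [0.2, -0.2, -3.8]
width: 10.0
grasp_force: 30.0
20.0 [469.08   35.918 190.365] [-2.233  1.296 -0.41 ] F [ 0.19  -0.242 -3.844] w 10.0 g 30.0 q [-0.203  0.135  2.331  1.139  0.432  1.416]
{"translation":[16.8, 6.5, -5.5],"angular":[-0.001, 0.029, 0.038],"jaw":0}, # 0.0 [1.13 0.43 1.43]
{"translation":[35.2, 14.0, -10.8],"angular":[-0.001, 0.064, 0.088],"jaw":0}, # 0.0 [1.14 0.41 1.44]
{"translation":[53.6, 21.4, -16.0],"angular":[-0.001, 0.099, 0.138],"jaw":0}, # 0.0 [1.14 0.4  1.46]
{"translation":[72.0, 28.9, -21.3],"angular":[-0.001, 0.134, 0.188],"jaw":0}, # 0.0 [1.15 0.38 1.48]
{"translation":[89.9, 37.1, -27.1],"angular":[-0.001, 0.169, 0.238],"jaw":0}, # 0.0 [1.15 0.36 1.5 ]
{"translation":[107.3, 46.1, -33.4],"angular":[-0.001, 0.204, 0.288],"jaw":0}, # 0.0 [1.15 0.35 1.53]
{"translation":[124.7, 55.1, -39.7],"angular":[-0.001, 0.239, 0.338],"jaw":0}, # 0.0 [1.15 0.33 1.55]
{"translation":[140.2, 63.3, -45.5],"angular":[-0.001, 0.269, 0.38],"jaw":0}, # 0.0 [1.15 0.32 1.57]
```

```bash
python3 -m creep '[{"translation":[16.8,6.5,-5.5],"angular":[0,0.029,0.038],"jaw":0},{"translation":[35.2,14,-10.8],"angular":[0,0.064,0.088],"jaw":0},{"translation":[53.6,21.4,-16],"angular":[0,0.099,0.138],"jaw":0},{"translation":[72,28.9,-21.3],"angular":[-0.001,0.134,0.188],"jaw":0},{"translation":[89.9,37.1,-27.1],"angular":[-0.001,0.169,0.238],"jaw":0},{"translation":[107.3,46.1,-33.4],"angular":[-0.001,0.204,0.288],"jaw":0},{"translation":[124.7,55.1,-39.7],"angular":[-0.001,0.239,0.338],"jaw":0},{"translation":[140.2,63.3,-45.5],"angular":[-0.001,0.269,0.38],"jaw":0}]'; python3 - <<'E'
from kin import *
st()
go([(460,-142,150,8),(458,-157,145,5),(457,-170,137,2.5),(457,-180,127,0),(457,-185,115,-1),(457,-187,100,-2),(457,-187,85,-2),(457,-187,72,-2)])
E
```

```text
t: 21.0
ee_pos: [471.4, -124.5, 191.1]
orientation: [-1.916, 1.815, -0.575]
ft_force: [-0.8, 0.1, -3.1]
width: 9.9
grasp_force: 30.0
21.0 [ 471.376 -124.461  191.142] [-1.916  1.815 -0.575] F [-0.795  0.099 -3.09 ] w 9.9 g 30.0 q [-0.464  0.138  2.323  1.151  0.315  1.573]
{"translation":[17.3, 3.9, -0.2],"angular":[-0.0, 0.031, 0.043],"jaw":0}, # 0.0 [1.17 0.3  1.58]
{"translation":[32.7, 9.1, 2.2],"angular":[-0.0, 0.061, 0.086],"jaw":0}, # 0.0 [1.22 0.27 1.55]
{"translation":[46.0, 15.1, 7.8],"angular":[-0.0, 0.086, 0.122],"jaw":0}, # 0.0 [1.31 0.25 1.48]
{"translation":[56.3, 21.4, 15.6],"angular":[-0.0, 0.111, 0.158],"jaw":0}, # 0.0 [1.45 0.22 1.37]
{"translation":[61.5, 28.5, 25.3],"angular":[-0.0, 0.121, 0.172],"jaw":0}, # 0.0 [1.63 0.21 1.19]
{"translation":[63.6, 37.2, 37.5],"angular":[-0.0, 0.131, 0.186],"jaw":0}, # 0.0 [1.88 0.21 0.95]
{"translation":[63.6, 45.9, 49.8],"angular":[-0.0, 0.131, 0.186],"jaw":0}, # 0.0 [2.08 0.23 0.75]
{"translation":[63.5, 53.3, 60.4],"angular":[-0.0, 0.131, 0.186],"jaw":0}, # 0.0 [2.22 0.26 0.6 ]
```

```bash
python3 -m creep '[{"translation":[17.3,3.9,-0.2],"angular":[0,0.031,0.043],"jaw":0},{"translation":[32.7,9.1,2.2],"angular":[0,0.061,0.086],"jaw":0},{"translation":[46,15.1,7.8],"angular":[0,0.086,0.122],"jaw":0},{"translation":[56.3,21.4,15.6],"angular":[0,0.111,0.158],"jaw":0},{"translation":[61.5,28.5,25.3],"angular":[0,0.121,0.172],"jaw":0},{"translation":[63.6,37.2,37.5],"angular":[0,0.131,0.186],"jaw":0},{"translation":[63.6,45.9,49.8],"angular":[0,0.131,0.186],"jaw":0},{"translation":[63.5,53.3,60.4],"angular":[0,0.131,0.186],"jaw":0}]'; python3 - <<'E'
from kin import *
st()
A=[]
for c in ['scene','side','wrist']:
    im=ctrl.get_image(c)[:,:,::-1];cv2.imwrite(f'pics/{c}6.png',im);A.append(im)
np.save('w6T.npy',ctrl.camera_info('wrist')['world_from_camera'])
a,b,w=A
c1=cv2.resize(a[110:245,170:350],(400,300),interpolation=3);c2=cv2.resize(b[75:240,220:440],(400,300),interpolation=3)
cv2.imwrite('pics/comp6.png',np.vstack([np.hstack([c1,c2]),np.hstack([cv2.resize(w,(480,300)),cv2.resize(w[40:280,160:416],(320,300),interpolation=3)])]))
E
```

```text
t: 22.0
ee_pos: [465.6, -188.0, 110.2]
orientation: [-1.723, 2.048, -0.648]
ft_force: [0.5, -0.6, -3.5]
width: 10.2
grasp_force: 30.0
22.0 [ 465.644 -188.025  110.183] [-1.723  2.048 -0.648] F [ 0.502 -0.589 -3.467] w 10.2 g 30.0 q [-0.531  0.367  2.352  2.232  0.255  0.595]
```

View pics/comp6.png

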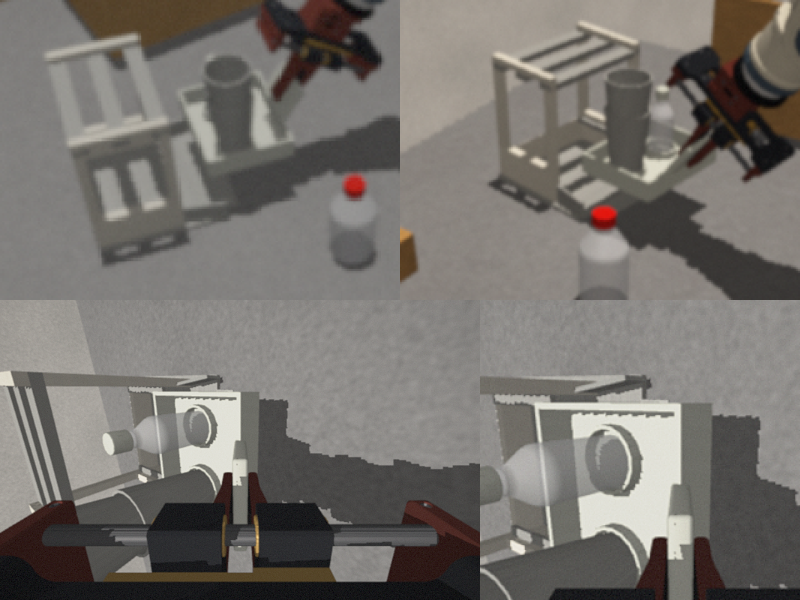

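Final view: the tray is level in front of the rack mouth, cups and vial upright (scene crop: tray corners (180,97), (213,173), (295,150); ramp at (210,190)). Fitting the tray pose against the tool to set the insertion line.

```bash
python3 - <<'E'
from kin import *
S=lambda x,y:(170+x*.45-.3,110+y*.45-.3);D=lambda x,y:(220+(x-400)*.55-.25,75+y*.55-.25)
zt=101.5
obs=[('scene',(60,-75,zt),S(180,97)),('scene',(60,75,zt),S(213,173)),('scene',(-60,75,zt),S(295,150)),('side',(60,75,zt),D(583,155)),('side',(-60,75,zt),D(680,199))]
f=lambda p:np.concatenate([proj(c,R.from_euler('z',p[2]).apply(X)+[p[0],p[1],0])[0]-uv for c,X,uv in obs])
r=least_squares(f,[531,-200,-.17],loss='soft_l1');print('fit',r.x[:2],np.degrees(r.x[2]),f(r.x).round(1))
o=ctrl.get_obs();m=R.from_rotvec(o['orientation']).as_matrix();yaw=np.arctan2(m[1,2],m[0,2]);g=o['ee_pos']-15.7*m[:,2]
print('tool says',g[:2]+75*np.array([np.cos(yaw),np.sin(yaw)]),np.degrees(yaw),'tilt',np.degrees(np.arccos(-m[2,2])))
Rr=R.from_euler('z',-10,degrees=True);H=np.array([678.8,-226.2,0])
G=lambda x,z,dy=-1.0:(*(H+Rr.apply([x-75,dy,0]))[:2].round(1),z,-2.0)
print(G(-175,0),G(0,0))
go([G(-155,65),G(-165,55),G(-172,45),G(-175,33),G(-175,24),G(-175,16),G(-175,11),G(-175,9)])
E
```

```text
fit [ 528.077 -189.891] -7.130798090497381 [ -0.1  -0.6   0.9  -2.5   2.1  -3.8  -1.4   0.3 -16.3  -7.8]
tool says [ 530.545 -198.934] -9.96606233569512 tilt 34.93844147015245
(np.float64(432.4), np.float64(-183.8), 0, -2.0) (np.float64(604.8), np.float64(-214.2), 0, -2.0)
{"translation":[2.0, 7.0, 2.5],"angular":[0.002, 0.001, 0.001],"jaw":0}, # 0.0 [2.29 0.28 0.53]
{"translation":[1.9, 20.9, 5.0],"angular":[0.002, 0.001, 0.001],"jaw":0}, # 0.0 [2.37 0.31 0.43]
{"translation":[1.9, 32.3, 9.2],"angular":[0.002, 0.001, 0.001],"jaw":0}, # 0.0 [2.45 0.34 0.34]
{"translation":[1.9, 41.7, 17.3],"angular":[0.002, 0.001, 0.001],"jaw":0}, # 0.0 [2.51 0.38 0.27]
{"translation":[1.9, 46.9, 24.7],"angular":[0.002, 0.001, 0.001],"jaw":0}, # 0.0 [2.55 0.41 0.22]
{"translation":[1.9, 51.4, 31.3],"angular":[0.002, 0.001, 0.001],"jaw":0}, # 0.0 [2.59 0.43 0.19]
{"translation":[1.9, 54.3, 35.4],"angular":[0.002, 0.001, 0.001],"jaw":0}, # 0.0 [2.6  0.44 0.17]
{"translation":[1.9, 55.4, 37.0],"angular":[0.002, 0.001, 0.001],"jaw":0}, # 0.0 [2.61 0.45 0.16]
```

```bash
python3 -m creep '[{"translation":[2,7,2.5],"angular":[0.002,0.001,0.001],"jaw":0},{"translation":[1.9,20.9,5],"angular":[0.002,0.001,0.001],"jaw":0},{"translation":[1.9,32.3,9.2],"angular":[0.002,0.001,0.001],"jaw":0},{"translation":[1.9,41.7,17.3],"angular":[0.002,0.001,0.001],"jaw":0},{"translation":[1.9,46.9,24.7],"angular":[0.002,0.001,0.001],"jaw":0},{"translation":[1.9,51.4,31.3],"angular":[0.002,0.001,0.001],"jaw":0},{"translation":[1.9,54.3,35.4],"angular":[0.002,0.001,0.001],"jaw":0},{"translation":[1.9,55.4,37],"angular":[0.002,0.001,0.001],"jaw":0}]'; python3 - <<'E'
from kin import *
st()
# automatic edge registration: rack on start pictures, tray on present ones
def dist(im):
    g=cv2.GaussianBlur(cv2.cvtColor(im,cv2.COLOR_BGR2GRAY),(0,0),1.0).astype(np.float32)
    m=np.hypot(cv2.Sobel(g,3 if 0 else cv2.CV_32F,1,0),cv2.Sobel(g,cv2.CV_32F,0,1));return np.minimum(m,120)
def pts(segs,n=40):return np.concatenate([np.array(a)+(np.array(b)-np.array(a))*np.linspace(0,1,n)[:,None] for a,b in segs])
def score(p,X,ims):
    W=R.from_euler('z',p[2],degrees=True).apply(X)+[p[0],p[1],0];s=0
    for c,m in ims.items():
        uv=proj(c,W).astype(np.float32);s+=cv2.remap(m,uv[:,0].reshape(-1,1),uv[:,1].reshape(-1,1),cv2.INTER_LINEAR).mean()
    return s
def reg(p0,X,ims):
    best=(0,)
    for dx in np.arange(-10,10.1,2):
        for dy in np.arange(-10,10.1,2):
            for da in np.arange(-4,4.1,1):
                p=(p0[0]+dx,p0[1]+dy,p0[2]+da);s=score(p,X,ims);best=max(best,(s,)+p)
    from scipy.optimize import minimize
    r=minimize(lambda p:-score(p,X,ims),best[1:],method='Nelder-Mead',options=dict(initial_simplex=np.array(best[1:])+np.array([[0,0,0],[1.5,0,0],[0,1.5,0],[0,0,.7]])));return r.x,-r.fun,score(p0,X,ims)
I0={c:dist(cv2.imread(f'pics/{c}0.png')) for c in('scene','side')}
rk=[((-50,90,56),(60,90,56)),((-50,78,56),(60,78,56)),((-50,-78,56),(60,-78,56)),((-50,90,0),(-50,90,200)),((-50,-78,60),(-50,-78,180)),((-50,90,200),(60,90,200)),((-50,-90,200),(60,-90,200)),((-50,-78,200),(60,-78,200)),((-50,78,200),(60,78,200))]
print('rack',reg((678.8,-226.2,-10),pts(rk),I0))
I3={c:dist(cv2.imread(f'pics/{c}3.png')) for c in('scene','side')}
t=lambda z:pts([((60,-75,z),(60,75,z)),((-60,-75,z),(60,-75,z)),((-60,75,z),(60,75,z)),((-60,-75,z),(-60,75,z)),((56,-71,z),(56,71,z)),((-56,71,z),(56,71,z)),((-56,-71,z),(-56,71,z))])
print('tray3',reg((543.2,213.7,-7.7),t(30),I3))
I6={c:dist(cv2.imread(f'pics/{c}6.png')) for c in('scene','side')}
print('tray6',reg((530.5,-199,-10),t(101.5),I6))
E
```

```text
t: 23.15
ee_pos: [442.3, -185.2, 48.9]
orientation: [-1.722, 2.045, -0.651]
ft_force: [-0.6, 1.1, -3.6]
width: 10.1
grasp_force: 30.0
23.15 [ 442.33  -185.187   48.917] [-1.722  2.045 -0.651] F [-0.618  1.069 -3.628] w 10.1 g 30.0 q [-0.563  0.549  2.406  2.611  0.447  0.16 ]
rack (array([ 673.917, -227.57 ,  -11.131]), np.float64(164.30816650390625), np.float32(151.99226))Traceback (most recent call last):
  File "<stdin>", line 26, in <module>
  File "<stdin>", line 18, in reg
  File "<stdin>", line 11, in score
  File "h.py", line 17, in proj
    i=i or ctrl.camera_info(c);K=i['camera_matrix'];T=i['world_from_camera']
           ~~~~~~~~~~~~~~~~^^^
ValueError: time passes only in moves, steps and waits
```

```bash
cat >> h.py <<'E'
_ci={}
def cinfo(c):
    if c not in _ci:_ci[c]=ctrl.camera_info(c)
    return _ci[c]
_p=proj
def proj(c,X,i=None):return _p(c,X,i or cinfo(c))
E
python3 - <<'E'
from kin import *
def dist(im):
    g=cv2.GaussianBlur(cv2.cvtColor(im,cv2.COLOR_BGR2GRAY),(0,0),1.0).astype(np.float32)
    return np.minimum(np.hypot(cv2.Sobel(g,cv2.CV_32F,1,0),cv2.Sobel(g,cv2.CV_32F,0,1)),120)
def pts(segs,n=40):return np.concatenate([np.array(a)+(np.array(b)-np.array(a))*np.linspace(0,1,n)[:,None] for a,b in segs])
def score(p,X,ims):
    W=R.from_euler('z',p[2],degrees=True).apply(X)+[p[0],p[1],0];s=0
    for c,m in ims.items():
        uv=proj(c,W).astype(np.float32);s+=cv2.remap(m,uv[:,0].reshape(-1,1),uv[:,1].reshape(-1,1),cv2.INTER_LINEAR).mean()
    return s
def reg(p0,X,ims):
    best=max((score((p0[0]+dx,p0[1]+dy,p0[2]+da),X,ims),p0[0]+dx,p0[1]+dy,p0[2]+da) for dx in np.arange(-8,8.1,2) for dy in np.arange(-8,8.1,2) for da in np.arange(-3,3.1,1))
    from scipy.optimize import minimize
    b=np.array(best[1:]);r=minimize(lambda p:-score(p,X,ims),b,method='Nelder-Mead',options=dict(initial_simplex=b+np.array([[0,0,0],[1.5,0,0],[0,1.5,0],[0,0,.7]])));return r.x,-r.fun,score(p0,X,ims)
L=lambda k:{c:dist(cv2.imread(f'pics/{c}{k}.png')) for c in('scene','side')}
t=lambda z:pts([((60,-75,z),(60,75,z)),((-60,-75,z),(60,-75,z)),((-60,75,z),(60,75,z)),((-60,-75,z),(-60,75,z)),((56,-71,z),(56,71,z)),((-56,71,z),(56,71,z)),((-56,-71,z),(-56,71,z))])
print('tray3',reg((543.2,213.7,-7.7),t(30),L(3)))
print('tray6',reg((530.5,-199,-10),t(101.5),L(6)))
for e in (60,66,70):
    rk=[((-50,90,56),(e,90,56)),((-50,90,0),(-50,90,200)),((-50,-78,60),(-50,-78,180)),((e,90,56),(e,90,200)),((-50,90,200),(e,90,200)),((-50,-90,200),(e,-90,200)),((-50,-78,200),(e,-78,200)),((-50,78,200),(e,78,200)),((-50,-90,200),(-50,-78,200)),((e,78,200),(e,90,200))]
    print('rack',e,reg((677,-227,-10.5),pts(rk),L(0)))
E
```

```text
tray3 (array([545.068, 217.368,  -6.26 ]), np.float64(165.38307189941406), np.float32(161.78174))
tray6 (array([ 534.072, -200.464,   -8.313]), np.float64(153.92510986328125), np.float32(147.05734))
rack 60 (array([ 671.092, -226.137,   -7.728]), np.float64(163.89401245117188), np.float32(154.54791))
rack 66 (array([ 680.388, -228.072,  -11.885]), np.float64(161.89405822753906), np.float32(156.88611))
rack 70 (array([ 677.933, -228.106,  -11.473]), np.float64(165.39358520507812), np.float32(162.86731))
```

Edge fits scatter by about 2°, so I'll use the tool frame and feel the guides by force. First advance up to the mouth.

```bash
cat >> kin.py <<'E'
Rr=R.from_euler('z',-10.3,degrees=True);H=np.array([678.3,-226.6,0])
G=lambda x,z,dy=-1.0,dyaw=-2.2:(*(H+Rr.apply([x-75,dy,0]))[:2].round(2),z,dyaw)
def loc():
    st();o=ctrl.get_obs();p,r=ref();R0=R.from_rotvec(o['orientation']);g0=rig(0,0,0,0)[0];dy=(R0*r.inv()).as_rotvec();g=o['ee_pos']-R.from_rotvec([0,0,dy[2]]).apply(g0)
    l=Rr.inv().apply(g-H);print('tray local x %.1f y %.1f z %.1f'%(l[0]+75,l[1]+1,l[2]),'rot deg',np.degrees(dy),'F local',Rr.inv().apply(o['ft_force']),'M',np.array(o['moment']))
E
python3 - <<'E'
from kin import *
loc();go([G(-170,9),G(-160,8.5),G(-150,8.5),G(-140,8.5),G(-130,8.5),G(-122,8.5),G(-115,8.5),G(-112,8.5)])
E
```

```text
23.15 [ 442.33  -185.187   48.917] [-1.722  2.045 -0.651] F [-0.618  1.069 -3.628] w 10.1 g 30.0 q [-0.563  0.549  2.406  2.611  0.447  0.16 ]
tray local x -173.6 y -0.6 z 9.8 rot deg [-0.038 -0.126 -1.867] F local [-0.799  0.941 -3.628] M [0.32  0.927 0.007]
{"translation":[-0.5, -2.5, 2.7],"angular":[-0.002, 0.003, 0.005],"jaw":0}, # 0.0 [2.62 0.44 0.16]
{"translation":[-0.4, -10.4, 8.9],"angular":[-0.002, 0.003, 0.005],"jaw":0}, # 0.0 [2.62 0.42 0.18]
{"translation":[-0.3, -18.5, 14.6],"angular":[-0.002, 0.003, 0.005],"jaw":0}, # 0.0 [2.61 0.41 0.2 ]
{"translation":[-0.2, -26.7, 20.4],"angular":[-0.002, 0.003, 0.005],"jaw":0}, # 0.0 [2.61 0.39 0.21]
{"translation":[-0.2, -34.9, 26.2],"angular":[-0.002, 0.003, 0.005],"jaw":0}, # 0.0 [2.6  0.37 0.23]
{"translation":[-0.1, -41.4, 30.8],"angular":[-0.002, 0.003, 0.005],"jaw":0}, # 0.0 [2.59 0.36 0.25]
{"translation":[-0.0, -47.1, 34.8],"angular":[-0.002, 0.003, 0.005],"jaw":0}, # 0.0 [2.59 0.35 0.26]
{"translation":[-0.0, -49.6, 36.5],"angular":[-0.002, 0.003, 0.005],"jaw":0}, # 0.0 [2.58 0.35 0.26]
```

```bash
python3 -m creep '[{"translation":[-0.5,-2.5,2.7],"angular":[-0.002,0.003,0.005],"jaw":0},{"translation":[-0.4,-10.4,8.9],"angular":[-0.002,0.003,0.005],"jaw":0},{"translation":[-0.3,-18.5,14.6],"angular":[-0.002,0.003,0.005],"jaw":0},{"translation":[-0.2,-26.7,20.4],"angular":[-0.002,0.003,0.005],"jaw":0},{"translation":[-0.2,-34.9,26.2],"angular":[-0.002,0.003,0.005],"jaw":0},{"translation":[-0.1,-41.4,30.8],"angular":[-0.002,0.003,0.005],"jaw":0},{"translation":[0,-47.1,34.8],"angular":[-0.002,0.003,0.005],"jaw":0},{"translation":[0,-49.6,36.5],"angular":[-0.002,0.003,0.005],"jaw":0}]'; python3 - <<'E'
from kin import *
loc();go([G(-108,8),G(-104,8),G(-100,8),G(-96,8),G(-92,8),G(-88,8),G(-84,8),G(-80,8)])
E
```

```text
t: 24.15
ee_pos: [503.3, -195.8, 47.9]
orientation: [-1.717, 2.051, -0.651]
ft_force: [0.8, -0.4, -3.5]
width: 9.9
grasp_force: 30.0
24.15 [ 503.303 -195.764   47.875] [-1.717  2.051 -0.651] F [ 0.842 -0.358 -3.546] w 9.9 g 30.0 q [-0.496  0.565  2.285  2.588  0.347  0.262]
tray local x -111.7 y -0.0 z 8.7 rot deg [-0.014 -0.032 -2.195] F local [ 0.892 -0.202 -3.546] M [ 0.303  0.916 -0.04 ]
{"translation":[-0.0, -2.6, 2.7],"angular":[-0.001, -0.0, 0.0],"jaw":0}, # 0.0 [2.58 0.34 0.27]
{"translation":[0.0, -5.9, 5.0],"angular":[-0.001, -0.0, 0.0],"jaw":0}, # 0.0 [2.58 0.34 0.28]
{"translation":[0.0, -9.2, 7.3],"angular":[-0.001, -0.0, 0.0],"jaw":0}, # 0.0 [2.57 0.33 0.29]
{"translation":[0.0, -12.4, 9.6],"angular":[-0.001, -0.0, 0.0],"jaw":0}, # 0.0 [2.57 0.32 0.29]
{"translation":[0.0, -15.7, 11.9],"angular":[-0.001, -0.0, 0.0],"jaw":0}, # 0.0 [2.56 0.32 0.3 ]
{"translation":[0.0, -19.0, 14.2],"angular":[-0.001, -0.0, 0.0],"jaw":0}, # 0.0 [2.56 0.31 0.31]
{"translation":[0.0, -22.2, 16.5],"angular":[-0.001, -0.0, 0.0],"jaw":0}, # 0.0 [2.55 0.31 0.32]
{"translation":[0.1, -25.5, 18.8],"angular":[-0.001, -0.0, 0.0],"jaw":0}, # 0.0 [2.55 0.3  0.33]
```

```bash
python3 -m creep '[{"translation":[0,-2.6,2.7],"angular":[0,0,0],"jaw":0},{"translation":[0,-5.9,5],"angular":[0,0,0],"jaw":0},{"translation":[0,-9.2,7.3],"angular":[0,0,0],"jaw":0},{"translation":[0,-12.4,9.6],"angular":[0,0,0],"jaw":0},{"translation":[0,-15.7,11.9],"angular":[0,0,0],"jaw":0},{"translation":[0,-19,14.2],"angular":[0,0,0],"jaw":0},{"translation":[0,-22.2,16.5],"angular":[0,0,0],"jaw":0},{"translation":[0,-25.5,18.8],"angular":[0,0,0],"jaw":0}]'; python3 - <<'E'
from kin import *
loc();go([G(-76,8),G(-72,8),G(-68,8),G(-64,8),G(-60,8),G(-56,8),G(-52,8),G(-48,8)])
E
```

```text
t: 25.15
ee_pos: [534.3, -201.3, 47.1]
orientation: [-1.717, 2.052, -0.65]
ft_force: [-0.5, 1.7, -4.3]
width: 9.8
grasp_force: 30.0
25.15 [ 534.29  -201.291   47.11 ] [-1.717  2.052 -0.65 ] F [-0.46   1.716 -4.283] w 9.8 g 30.0 q [-0.471  0.58   2.222  2.553  0.301  0.325]
tray local x -80.2 y 0.1 z 8.0 rot deg [-0.008 -0.018 -2.198] F local [-0.759  1.606 -4.283] M [ 0.286  0.935 -0.002]
{"translation":[0.1, -3.5, 2.4],"angular":[-0.0, -0.0, 0.0],"jaw":0}, # 0.0 [2.54 0.3  0.34]
{"translation":[0.1, -6.8, 4.7],"angular":[-0.0, -0.0, 0.0],"jaw":0}, # 0.0 [2.53 0.29 0.35]
{"translation":[0.1, -10.0, 7.0],"angular":[-0.0, -0.0, 0.0],"jaw":0}, # 0.0 [2.53 0.28 0.36]
{"translation":[0.1, -13.3, 9.3],"angular":[-0.0, -0.0, 0.0],"jaw":0}, # 0.0 [2.52 0.28 0.37]
{"translation":[0.1, -16.6, 11.6],"angular":[-0.0, -0.0, 0.0],"jaw":0}, # 0.0 [2.51 0.27 0.38]
{"translation":[0.1, -19.8, 13.9],"angular":[-0.0, -0.0, 0.0],"jaw":0}, # 0.0 [2.5  0.27 0.39]
{"translation":[0.2, -23.1, 16.2],"angular":[-0.0, -0.0, 0.0],"jaw":0}, # 0.0 [2.5  0.26 0.4 ]
{"translation":[0.2, -26.4, 18.5],"angular":[-0.0, -0.0, 0.0],"jaw":0}, # 0.0 [2.49 0.26 0.41]
```

```bash
python3 -m creep '[{"translation":[0.1,-3.5,2.4],"angular":[0,0,0],"jaw":0},{"translation":[0.1,-6.8,4.7],"angular":[0,0,0],"jaw":0},{"translation":[0.1,-10,7],"angular":[0,0,0],"jaw":0},{"translation":[0.1,-13.3,9.3],"angular":[0,0,0],"jaw":0},{"translation":[0.1,-16.6,11.6],"angular":[0,0,0],"jaw":0},{"translation":[0.1,-19.8,13.9],"angular":[0,0,0],"jaw":0},{"translation":[0.2,-23.1,16.2],"angular":[0,0,0],"jaw":0},{"translation":[0.2,-26.4,18.5],"angular":[0,0,0],"jaw":0}]'; python3 - <<'E'
from kin import *
loc();go([G(-45,8),G(-42,7.5),G(-39,7.5),G(-36,7.5),G(-33,7.5),G(-30,7.5),G(-27,7.5),G(-25,7.5)])
E
```

```text
t: 26.15
ee_pos: [566.0, -207.2, 47.2]
orientation: [-1.717, 2.052, -0.65]
ft_force: [0.5, 0.8, -3.7]
width: 10.0
grasp_force: 30.0
26.15 [ 566.005 -207.189   47.168] [-1.717  2.052 -0.65 ] F [ 0.521  0.823 -3.721] w 10.0 g 30.0 q [-0.45   0.596  2.157  2.494  0.257  0.407]
tray local x -48.0 y -0.0 z 8.0 rot deg [-0.009 -0.021 -2.198] F local [ 0.365  0.903 -3.721] M [0.299 0.935 0.022]
{"translation":[-0.0, -2.4, 1.7],"angular":[-0.0, -0.0, 0.0],"jaw":0}, # 0.0 [2.48 0.25 0.42]
{"translation":[-0.0, -4.6, 3.9],"angular":[-0.0, -0.0, 0.0],"jaw":0}, # 0.0 [2.48 0.25 0.43]
{"translation":[-0.0, -7.0, 5.6],"angular":[-0.0, -0.0, 0.0],"jaw":0}, # 0.0 [2.47 0.25 0.43]
{"translation":[-0.0, -9.5, 7.3],"angular":[-0.0, -0.0, 0.0],"jaw":0}, # 0.0 [2.46 0.24 0.44]
{"translation":[-0.0, -11.9, 9.0],"angular":[-0.0, -0.0, 0.0],"jaw":0}, # 0.0 [2.45 0.24 0.45]
{"translation":[-0.0, -14.4, 10.8],"angular":[-0.0, -0.0, 0.0],"jaw":0}, # 0.0 [2.45 0.23 0.46]
{"translation":[0.0, -16.9, 12.5],"angular":[-0.0, -0.0, 0.0],"jaw":0}, # 0.0 [2.44 0.23 0.47]
{"translation":[0.0, -18.5, 13.6],"angular":[-0.0, -0.0, 0.0],"jaw":0}, # 0.0 [2.43 0.23 0.48]
```

```bash
python3 -m creep '[{"translation":[0,-2.4,1.7],"angular":[0,0,0],"jaw":0},{"translation":[0,-4.6,3.9],"angular":[0,0,0],"jaw":0},{"translation":[0,-7,5.6],"angular":[0,0,0],"jaw":0},{"translation":[0,-9.5,7.3],"angular":[0,0,0],"jaw":0},{"translation":[0,-11.9,9],"angular":[0,0,0],"jaw":0},{"translation":[0,-14.4,10.8],"angular":[0,0,0],"jaw":0},{"translation":[0,-16.9,12.5],"angular":[0,0,0],"jaw":0},{"translation":[0,-18.5,13.6],"angular":[0,0,0],"jaw":0}]'; python3 - <<'E'
from kin import *
loc();go([G(-23,7.5),G(-21,7.5),G(-19.5,7.5),G(-18,7),G(-16.5,7),G(-15,7),G(-13.5,7),G(-12,7)])
E
```

```text
t: 27.15
ee_pos: [588.6, -211.2, 46.7]
orientation: [-1.717, 2.051, -0.651]
ft_force: [0.5, 0.5, -4.2]
width: 10.4
grasp_force: 30.0
27.15 [ 588.582 -211.233   46.721] [-1.717  2.051 -0.651] F [ 0.5    0.519 -4.157] w 10.4 g 30.0 q [-0.436  0.61   2.11   2.44   0.227  0.475]
tray local x -25.0 y 0.0 z 7.6 rot deg [-0.011 -0.029 -2.197] F local [ 0.399  0.6   -4.157] M [0.305 0.935 0.004]
{"translation":[0.0, -1.6, 1.2],"angular":[-0.001, -0.0, 0.0],"jaw":0}, # 0.0 [2.43 0.22 0.49]
{"translation":[0.0, -3.3, 2.4],"angular":[-0.001, -0.0, 0.0],"jaw":0}, # 0.0 [2.42 0.22 0.49]
{"translation":[0.0, -4.5, 3.2],"angular":[-0.001, -0.0, 0.0],"jaw":0}, # 0.0 [2.42 0.22 0.5 ]
{"translation":[0.0, -5.4, 4.5],"angular":[-0.001, -0.0, 0.0],"jaw":0}, # 0.0 [2.41 0.22 0.5 ]
{"translation":[0.0, -6.7, 5.4],"angular":[-0.001, -0.0, 0.0],"jaw":0}, # 0.0 [2.41 0.22 0.51]
{"translation":[0.0, -7.9, 6.2],"angular":[-0.001, -0.0, 0.0],"jaw":0}, # 0.0 [2.41 0.22 0.51]
{"translation":[0.0, -9.1, 7.1],"angular":[-0.001, -0.0, 0.0],"jaw":0}, # 0.0 [2.4  0.21 0.52]
{"translation":[0.0, -10.3, 8.0],"angular":[-0.001, -0.0, 0.0],"jaw":0}, # 0.0 [2.4  0.21 0.53]
```

```bash
python3 -m creep '[{"translation":[0,-1.6,1.2],"angular":[0,0,0],"jaw":0},{"translation":[0,-3.3,2.4],"angular":[0,0,0],"jaw":0},{"translation":[0,-4.5,3.2],"angular":[0,0,0],"jaw":0},{"translation":[0,-5.4,4.5],"angular":[0,0,0],"jaw":0},{"translation":[0,-6.7,5.4],"angular":[0,0,0],"jaw":0},{"translation":[0,-7.9,6.2],"angular":[0,0,0],"jaw":0},{"translation":[0,-9.1,7.1],"angular":[0,0,0],"jaw":0},{"translation":[0,-10.3,8],"angular":[0,0,0],"jaw":0}]'; python3 - <<'E'
from kin import *
loc();go([G(-11,7),G(-10,7),G(-9,6.7),G(-8,6.5),G(-7,6.3),G(-6,6.2),G(-5,6.2),G(-4,6.2)])
E
```

```text
t: 28.15
ee_pos: [601.3, -213.5, 46.1]
orientation: [-1.717, 2.051, -0.651]
ft_force: [0.4, -0.5, -4.4]
width: 9.9
grasp_force: 30.0
28.15 [ 601.282 -213.518   46.076] [-1.717  2.051 -0.651] F [ 0.44  -0.48  -4.424] w 9.9 g 30.0 q [-0.429  0.619  2.083  2.404  0.212  0.519]
tray local x -12.1 y 0.0 z 6.9 rot deg [-0.01  -0.024 -2.198] F local [ 0.519 -0.394 -4.424] M [ 0.266  0.932 -0.019]
{"translation":[0.0, -1.0, 0.6],"angular":[-0.0, -0.0, 0.0],"jaw":0}, # 0.0 [2.39 0.21 0.53]
{"translation":[0.0, -1.8, 1.2],"angular":[-0.0, -0.0, 0.0],"jaw":0}, # 0.0 [2.39 0.21 0.53]
{"translation":[0.0, -2.4, 2.0],"angular":[-0.0, -0.0, 0.0],"jaw":0}, # 0.0 [2.39 0.21 0.54]
{"translation":[0.0, -3.1, 2.7],"angular":[-0.0, -0.0, 0.0],"jaw":0}, # 0.0 [2.38 0.21 0.54]
{"translation":[0.0, -3.8, 3.5],"angular":[-0.0, -0.0, 0.0],"jaw":0}, # 0.0 [2.38 0.21 0.54]
{"translation":[0.0, -4.6, 4.1],"angular":[-0.0, -0.0, 0.0],"jaw":0}, # 0.0 [2.38 0.21 0.54]
{"translation":[0.1, -5.4, 4.7],"angular":[-0.0, -0.0, 0.0],"jaw":0}, # 0.0 [2.38 0.2  0.55]
{"translation":[0.1, -6.2, 5.3],"angular":[-0.0, -0.0, 0.0],"jaw":0}, # 0.0 [2.37 0.2  0.55]
```

```bash
python3 -m creep '[{"translation":[0,-1,0.6],"angular":[0,0,0],"jaw":0},{"translation":[0,-1.8,1.2],"angular":[0,0,0],"jaw":0},{"translation":[0,-2.4,2],"angular":[0,0,0],"jaw":0},{"translation":[0,-3.1,2.7],"angular":[0,0,0],"jaw":0},{"translation":[0,-3.8,3.5],"angular":[0,0,0],"jaw":0},{"translation":[0,-4.6,4.1],"angular":[0,0,0],"jaw":0},{"translation":[0,-5.4,4.7],"angular":[0,0,0],"jaw":0},{"translation":[0,-6.2,5.3],"angular":[0,0,0],"jaw":0}]'; python3 - <<'E'
from kin import *
loc();go([G(-3,6),G(-2,6),G(-1,6),G(0,6),G(0.5,6),G(1,6),G(1.5,6),G(2,6)])
E
```

```text
t: 29.15
ee_pos: [609.3, -215.0, 45.5]
orientation: [-1.717, 2.051, -0.651]
ft_force: [-2.7, 0.5, 1.0]
width: 9.4
grasp_force: 30.0
29.15 [ 609.252 -215.012   45.472] [-1.717  2.051 -0.651] F [-2.683  0.541  0.955] w 9.4 g 30.0 q [-0.425  0.625  2.066  2.381  0.203  0.546]
tray local x -4.0 y -0.0 z 6.3 rot deg [-0.015 -0.034 -2.205] F local [-2.736  0.052  0.955] M [-0.116  0.921 -0.202]
{"translation":[-0.0, -0.7, 0.8],"angular":[-0.001, -0.0, 0.0],"jaw":0}, # 0.0 [2.37 0.2  0.56]
{"translation":[0.0, -1.5, 1.4],"angular":[-0.001, -0.0, 0.0],"jaw":0}, # 0.0 [2.37 0.2  0.56]
{"translation":[-0.0, -2.3, 2.0],"angular":[-0.001, -0.0, 0.0],"jaw":0}, # 0.0 [2.36 0.2  0.56]
{"translation":[-0.0, -3.1, 2.6],"angular":[-0.001, -0.0, 0.0],"jaw":0}, # 0.0 [2.36 0.2  0.57]
{"translation":[-0.0, -3.5, 2.9],"angular":[-0.001, -0.0, 0.0],"jaw":0}, # 0.0 [2.36 0.2  0.57]
{"translation":[0.0, -3.9, 3.1],"angular":[-0.001, -0.0, 0.0],"jaw":0}, # 0.0 [2.35 0.2  0.57]
{"translation":[0.0, -4.3, 3.4],"angular":[-0.001, -0.0, 0.0],"jaw":0}, # 0.0 [2.35 0.2  0.58]
{"translation":[0.0, -4.7, 3.7],"angular":[-0.001, -0.0, 0.0],"jaw":0}, # 0.0 [2.35 0.2  0.58]
```

Now touching the floor plate with light friction. Advance level, in small steps.

```bash
python3 -m creep '[{"translation":[0,-0.4,0.3],"angular":[0,0,0],"jaw":0},{"translation":[0,-0.8,0.6],"angular":[0,0,0],"jaw":0},{"translation":[0,-1.2,0.9],"angular":[0,0,0],"jaw":0},{"translation":[0,-1.6,1.1],"angular":[0,0,0],"jaw":0},{"translation":[0,-2,1.4],"angular":[0,0,0],"jaw":0},{"translation":[0,-2.5,1.7],"angular":[0,0,0],"jaw":0},{"translation":[0,-2.5,1.7],"angular":[0,0,0],"jaw":0},{"translation":[0,-2.5,1.7],"angular":[0,0,0],"jaw":0}]'; python3 - <<'E'
from kin import *
loc()
E
```

```text
t: 30.15
ee_pos: [612.2, -215.5, 45.3]
orientation: [-1.717, 2.051, -0.651]
ft_force: [-2.0, -0.0, 0.3]
width: 10.0
grasp_force: 30.0
30.15 [ 612.25  -215.523   45.344] [-1.717  2.051 -0.651] F [-2.006 -0.035  0.296] w 10.0 g 30.0 q [-0.423  0.627  2.059  2.369  0.2    0.559]
tray local x -1.0 y 0.0 z 6.2 rot deg [-0.012 -0.028 -2.199] F local [-1.967 -0.393  0.296] M [-0.219  0.813 -0.23 ]
```

Only friction so far; continue.

```bash
python3 -m creep '[{"translation":[0,-0.4,0.3],"angular":[0,0,0],"jaw":0},{"translation":[0,-0.8,0.6],"angular":[0,0,0],"jaw":0},{"translation":[0,-1.2,0.9],"angular":[0,0,0],"jaw":0},{"translation":[0,-1.6,1.1],"angular":[0,0,0],"jaw":0},{"translation":[0,-2,1.4],"angular":[0,0,0],"jaw":0},{"translation":[0,-2.5,1.7],"angular":[0,0,0],"jaw":0},{"translation":[0,-2.5,1.7],"angular":[0,0,0],"jaw":0},{"translation":[0,-2.5,1.7],"angular":[0,0,0],"jaw":0}]'; python3 - <<'E'
from kin import *
loc()
E
```

```text
t: 31.15
ee_pos: [614.1, -215.5, 45.0]
orientation: [-1.719, 2.052, -0.649]
ft_force: [-8.5, 3.1, 3.8]
width: 9.8
grasp_force: 30.0
31.15 [ 614.073 -215.468   45.005] [-1.719  2.052 -0.649] F [-8.513  3.06   3.842] w 9.8 g 30.0 q [-0.421  0.629  2.055  2.357  0.196  0.573]
tray local x 0.8 y 0.4 z 5.9 rot deg [ 0.008  0.065 -2.176] F local [-8.923  1.489  3.842] M [-0.038  0.954 -0.043]
```

```bash
python3 -m creep '[{"translation":[0,-0.5,0.3],"angular":[0,0,0],"jaw":0},{"translation":[0,-1,0.6],"angular":[0,0,0],"jaw":0},{"translation":[0,-1.5,1],"angular":[0,0,0],"jaw":0},{"translation":[0,-1.5,1],"angular":[0,0,0],"jaw":0},{"translation":[0,-1.5,1],"angular":[0,0,0],"jaw":0},{"translation":[0,-1.5,1],"angular":[0,0,0],"jaw":0},{"translation":[0,-1.5,1],"angular":[0,0,0],"jaw":0},{"translation":[0,-1.5,1],"angular":[0,0,0],"jaw":0}]'; python3 - <<'E'
from kin import *
loc()
E
```

```text
t: 32.15
ee_pos: [614.3, -215.2, 45.0]
orientation: [-1.719, 2.053, -0.647]
ft_force: [-17.9, 5.3, 13.6]
width: 9.9
grasp_force: 30.0
32.15 [ 614.284 -215.209   44.963] [-1.719  2.053 -0.647] F [-17.876   5.262  13.607] w 9.9 g 30.0 q [-0.42   0.629  2.054  2.349  0.193  0.581]
tray local x 1.0 y 0.7 z 5.8 rot deg [ 0.042  0.155 -2.195] F local [-18.529   1.981  13.607] M [ 0.363  0.948 -0.047]
```

The stop is firm, with pure push-back and the tray at home. Relax, open, and check the retreat for reach.

```bash
python3 -m creep '[{"translation":[0,1,-0.7],"angular":[0,0,0],"jaw":0},{"translation":[0,2,-1.4],"angular":[0,0,0],"jaw":0},{"translation":[0,2.5,-1.5],"angular":[0,0,0],"jaw":0},{"translation":[0,2.5,-1.5],"angular":[0,0,0],"jaw":0.2},{"translation":[0,2.5,-1.5],"angular":[0,0,0],"jaw":0.35},{"translation":[0,2.5,-1.5],"angular":[0,0,0],"jaw":0.35},{"translation":[0,2.5,-1.5],"angular":[0,0,0],"jaw":0.35},{"translation":[0,2.5,-1.5],"angular":[0,0,0],"jaw":0.35}]'; python3 - <<'E'
from kin import *
loc();o=ctrl.get_obs();p,r=o['ee_pos'],R.from_rotvec(o['orientation']);q=np.array(o['qpos'])
for t in ((0,3,-5),(0,5,-15),(0,6,-28),(0,6,-42),(0,15,-55),(0,35,-75),(0,65,-95),(0,105,-123)):
    e,q=ik(p+r.apply(t),r,n=1,q0=q)[0];print(t,round(e,2),q.round(2))
E
```

```text
t: 33.15
ee_pos: [614.1, -215.8, 45.3]
orientation: [-1.717, 2.051, -0.651]
ft_force: [-0.6, -0.2, 0.7]
width: 30.5
grasp_force: 0.0
33.15 [ 614.134 -215.826   45.306] [-1.717  2.051 -0.651] F [-0.551 -0.151  0.696] w 30.5 g 0.0 q [-0.422  0.629  2.056  2.363  0.198  0.567]
tray local x 0.9 y 0.1 z 6.2 rot deg [-0.012 -0.034 -2.196] F local [-0.515 -0.247  0.696] M [0.133 0.22  0.019]
(0, 3, -5) 0.0 [-0.43  0.62  2.07  2.36  0.2   0.56]
(0, 5, -15) 0.0 [-0.43  0.6   2.08  2.34  0.2   0.59]
(0, 6, -28) 0.0 [-0.43  0.57  2.1   2.29  0.19  0.63]
(0, 6, -42) 0.0 [-0.44  0.54  2.12  2.22  0.19  0.7 ]
(0, 15, -55) 0.0 [-0.45  0.52  2.15  2.23  0.19  0.68]
(0, 35, -75) 0.0 [-0.47  0.49  2.2   2.28  0.22  0.61]
(0, 65, -95) 0.0 [-0.49  0.47  2.27  2.37  0.26  0.49]
(0, 105, -123) 0.0 [-0.54  0.44  2.37  2.44  0.32  0.37]
```

```bash
python3 -m creep '[{"translation":[0,3,-5],"angular":[0,0,0],"jaw":0.35},{"translation":[0,5,-15],"angular":[0,0,0],"jaw":0.35},{"translation":[0,6,-28],"angular":[0,0,0],"jaw":0.35},{"translation":[0,6,-42],"angular":[0,0,0],"jaw":0.35},{"translation":[0,15,-55],"angular":[0,0,0],"jaw":0.35},{"translation":[0,35,-75],"angular":[0,0,0],"jaw":0.35},{"translation":[0,65,-95],"angular":[0,0,0],"jaw":0.35},{"translation":[0,105,-123],"angular":[0,0,0],"jaw":0.35}]'; python3 - <<'E'
from kin import *
st()
for c in ('scene','side'):
    im=ctrl.get_image(c);cv2.imwrite(f'pics/{c}7.png',im[:,:,::-1])
    for l in ('tray_mid','cup_tray_mid','vial_mid'):print(c,l,[(np.round(d['rect']).tolist(),round(d['score'],2)) for d in ctrl.look_for(c,l)][:3])
    Z=R.from_euler('z',-10.3,degrees=True);H=np.array([678.3,-226.6,6])
    for n,X,r,z0,z1 in (('cups',(12,36),32,4,146),('vial',(12,-38),18,4,104)):
        a=np.linspace(0,6.28,40);W=np.concatenate([np.c_[X[0]+k*np.cos(a),X[1]+k*np.sin(a),np.full(40,z)] for k,z in ((22 if n=='cups' else 18,z0),(r,z1))]);u=proj(c,Z.apply(W)+H);print('  expect',n,u.min(0).round(),u.max(0).round())
    a=np.array([[x,y,z] for x in(-60,60) for y in(-75,75) for z in (0,30)]);u=proj(c,Z.apply(a)+H);print('  expect tray',u.min(0).round(),u.max(0).round())
E
```

```text
t: 34.15
ee_pos: [458.7, -187.9, 86.0]
orientation: [-1.717, 2.051, -0.653]
ft_force: [0.0, 0.1, -0.2]
width: 30.8
grasp_force: 0.0
34.15 [ 458.716 -187.901   86.013] [-1.717  2.051 -0.653] F [ 0.007  0.145 -0.211] w 30.8 g 0.0 q [-0.54   0.436  2.373  2.448  0.322  0.366]
scene tray_mid [([210.0, 164.0, 258.0, 204.0], 0.87), ([404.0, 208.0, 494.0, 280.0], 0.77)]
scene cup_tray_mid [([213.0, 175.0, 237.0, 204.0], 0.51)]
scene vial_mid []
  expect cups [211. 162.] [237. 208.]
  expect vial [213. 160.] [230. 190.]
  expect tray [206. 167.] [256. 217.]
side tray_mid [([288.0, 147.0, 347.0, 183.0], 0.84), ([299.0, 307.0, 430.0, 399.0], 0.78)]
side cup_tray_mid [([292.0, 144.0, 316.0, 166.0], 0.75)]
side vial_mid [([314.0, 129.0, 328.0, 161.0], 0.69)]
  expect cups [290. 117.] [315. 173.]
  expect vial [316. 125.] [329. 163.]
  expect tray [281. 142.] [350. 185.]
```

Detections match the expected places of tray, cups and vial in the rack, and the robot is clear of everything. Handing in.

```bash
python3 -c "
from workcell import ctrl
print(ctrl.close_job())"
```

```text
the job is handed in; nothing more can be done
None
```

The lone cup is nested in the tray's cup, and the loaded tray is fully home against the rack's back stop and released. The job was handed in at about 34 s with no verdict returned; my last check put tray, cups and small bottle where expected.

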